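Stand the fallen bookend up and close it against the notebooks

ROBOT

A 7-joint arm with a two-finger parallel gripper is mounted at the origin on a cart in front of the work surface, level with it; the furniture and walls round the work are solid. World frame = base frame: x ahead of the robot, y to its left, z up, the work surface at z = 0. Lengths are in m, angles in rad, forces in N, time in s.
With the tool pointing down it reaches from about 0.4 to 0.85 m from the base axis. Payload 10.4 kg.
Tool frame: the origin (TCP) lies between the finger pads; the fingertips stand 25 mm ahead of it and the grasp point (between the pads) lies 6 mm ahead of it; x points along the fingers, y is the direction in which the jaws open and shut, and the axes are right-handed (so a half turn about x gives the same grasp; the last joint's range is limited). The gripper opens to 87 mm and grips with 3 to 60 N. Pads are 19 mm wide; open, the fingers measure 117 mm over their backs; the gripper's body (75 mm by 190 mm) begins 51 mm behind the grasp point.
Start: joints at [-1.204, 0.332, -0.065, 1.46, 0.022, 1.35, -0.088], TCP at [0.237, 0.578, 0.218] pointing down, gripper open.
Joint ranges: [-2.6, 2.6], [-0.5, 2.12], [-1.47, 1.34], [0.16, 2.42], [-1.27, 4.41], [0.06, 2.06], [-2.6, 2.6]. Speed limits (rad/s): [2.22, 2.22, 2.79, 2.79, 3.14, 3.14, 3.14].

INTERFACE

Orientations are given as a unit quaternion [x, y, z, w].
In Python, from bench import r gives the robot as it stands.
- The arm moves only by the shell command python3 -m pendant 'ROWS' [FORCE]. ROWS is JSON, a list of rows, each an object with "translation": the shift along the world's x, y, z in cm, a list of three; "angular": the turn, a rotation vector about the world's x, y, z in degrees, a list of three; "hand": the opening, from -1 (shut) to 1 (fully open). In form: [{"translation": [dx, dy, dz], "angular": [wx, wy, wz], "hand": hand}, ...]. A call has 1 to 20 rows; each row shifts and turns the commanded pose from where the row before left it; what a row does not reach is not made up. A row lasts 1/10 s, in which the tool goes at most 50 mm and 8.59 degrees, less where a joint would pass 70% of its speed; a pose out of reach is approached as far as the arm can. A call is refused whole if a number of a shift passes 5 or a number of a turn 8.59, either way. A call with a gripper value outside its range is refused whole. The fingers move at their own pace and stop on an object; FORCE is the grip in N (left out, the last holds). Time passes only in rows, so rows that do not move let the fingers close. It gives the time, the measured TCP pose, the force and the opening at its end, in the units of the state.
- r.read_state(): the state, without advancing time (a new reading comes with each control period).
- r.camera(name): name is "scene" or "top"; returns the picture (480x640x3 uint8, red, green, blue); there is no depth.
- r.camera_info(name): a dict with "fx", "fy", "cx", "cy" (pixels), "distortion" ([k1, k2, p1, p2, k3] as OpenCV has them; the pictures are not rectified), "rvec" (rotation vector, rad) and "tvec" (3), from world to camera coordinates, as OpenCV has them. Camera axes: x right, y down, z forward; pixel columns grow to the right and rows downward; lengths in m; the calibration is good to about 2 mm. A picture is of the moment at which its call begins. camera_info takes no time and is no camera call.
- r.close_job(): hands the job in, once; it reports no verdict.
Trained networks look in the newest picture that a camera, given by its name, has taken for a name from the list of things; names that differ only in an ending like _2 or _b are one class to them, and where a whole thing is asked for, a point or a joint stands for the part that bears it (a point fixed in the world has none). Each returns a list of dicts, best first, with "confidence" (0 to 1); they miss things now and then, are a little off and sometimes report something else, mostly with a low value. They report only what shows in the picture. A call takes as long as a camera call.
- r.find_in(camera, name): "point" ([row, column] in pixels, amid what is visible of it).
- r.mark_of(camera, name): "point" ([row, column] in pixels: a listed point, or the origin of a listed thing).
The state is a dict: "time": time; "joint_positions": joint angles; "joint_vel": joint speeds; "joint_torque": joint torques, N m; "ee_pos": TCP position; "eef_rot": TCP orientation; "ft_force": force on the tool from outside, world axes, zero at the start; "torque": the same for the moment, N m; "width": finger opening in m.
Only numpy, scipy, OpenCV 4.12 (cv2) and the standard library are available. Lean on these libraries where they do the work, as an engineer would, in place of code of your own. Each camera call takes 0.05 s, during which the arm holds its last target.

TASK

The green bookend has fallen over into the gap in front of the standing notebooks, so its foot points up in the air. Push its raised foot over toward the robot with the fingertips so that the bookend stands upright on its foot again, then push the end of the foot to slide the bookend along the desk until its upright just rests flat against the front notebook. Do not grip or lift the bookend, do not shove the notebooks and the carton along or knock them over, leave the small things round about where they are, and finish clear of everything.

Things in the scene. Friction and masses are not known exactly. Their poses are not given: they have to be found in the camera images.
- bookend: loose green L-shaped steel bookend, 0.45 kg: upright plate 120 wide, 110 tall, 5 mm thick; foot 120 wide, 95 long, 14 mm thick. Origin: middle of the heel edge, where the foot's underside meets the back of the upright. Standing: own z up, foot reaches from the heel to own -x. Start: it lies on the upright's back, own z level toward the notebooks, foot straight up, its underside toward the robot
- bookend_top (a point): middle of the upright's free edge, in the plane of its back: 110 mm from the heel along the bookend's own z
- bookend_foot_end (a point): middle of the foot's free end, on its underside: 95 mm from the heel along own -x; when it stands, the end face rises 14 mm above this point. At the start it is the top of the raised foot: 1 to 4 N there turn the bookend about its heel edge, and past about 35 degrees it falls onto its foot by itself
- bookend_heel_left (a point): end of the heel edge, 60 mm from its middle along own +y
- bookend_heel_right (a point): end of the heel edge, 60 mm from its middle along own -y
- notebook_front: nearer of two spiral-bound notebooks standing on their long edges, wire spiral on top, pale back cover to the robot; loose, 148 mm wide, 107 tall, 11 thick. Origin: on the cover facing the robot, mid-width, 54 mm above the desk; own x level along the width, y up, z level into the cover, away from the robot. The back of the bookend's upright must rest flat on this cover, about centred
- notebook_back: the second notebook, the same, right behind the first (origin and axes as for the first)
- carton_face (a point): white card box with a lid, 0.9 kg, loose, 78 mm deep, 123 mm wide, 183 mm tall, standing right behind the notebooks. This point: middle of its near face, at the bottom; own z up
- oil_dropper: brown bottle with a red spout, 30 mm across, 104 mm tall, standing right of the bookend's way. Origin: centre of its underside
- eyelet: pale grey eyelet, 26 mm across, 10 mm tall, lying on the desk left of the bookend's way. Origin: centre of its underside
- teal_button: teal domed button, 27 mm across, 11 mm tall, lying on the desk left of the bookend's way. Origin: centre of its underside

How it is judged:
On the way, in this order (a step that is already met when the one before it is completed fails the run):
1. the bookend stands upright on its foot, still well away from the notebooks (angle between bookend's own z axis and vertical below 0.1 rad and z of bookend in the frame of notebook_front below -0.04 m), for 0.2 s.
2. the bookend has been pushed up to the front notebook (angle between bookend's own z axis and vertical below 0.1 rad and z of each of bookend_heel_left, bookend_heel_right in the frame of notebook_front above -0.006 m), for 0.1 s.
At the end, for the whole second after the job is handed in: The bookend stands at rest on its foot (upright within 0.1 rad), both ends of its heel within 6 mm of the front notebook's cover and its middle within 40 mm of the cover's middle; notebooks (within 0.12 rad) and carton still stand, the carton not shifted by 10 mm (all of step 2 and height (world z) of bookend below 0.008 m and x of bookend in the frame of notebook_front between -0.04 and 0.04 m and angle between each of notebook_front, notebook_back's own y axis and vertical below 0.12 rad and angle between carton_face's own z axis and vertical below 0.1 rad and distance of carton_face from where it was at the start of the episode below 0.01 m and linear speed of bookend below 0.01 m/s); the robot touches nothing.
It fails at once if the bookend is lifted off the desk (heel more than 25 mm up) (height (world z) of bookend above 0.025 m).
It fails at once if the carton is shoved 10 mm or more (distance of carton_face from where it was at the start of the episode above 0.01 m).
It fails at once if a notebook or the carton is knocked over (angle between any of notebook_front, notebook_back's own y axis and vertical above 0.5 rad or angle between carton_face's own z axis and vertical above 0.5 rad).
It fails at once if the oil bottle, eyelet or button is disturbed (more than 20 mm, or knocked over) (distance of any of oil_dropper, eyelet, teal_button from where it was at the start of the episode above 0.02 m or angle between oil_dropper's own z axis and vertical above 0.5 rad).
It also fails if it takes over 48 s, if anything falls off the work surface, if the arm or the gripper's body presses on something with over 40 N, if the wrist force passes 120 N, or if a joint passes its speed limit or range.

## Working session

There is one attempt and no reset: what is moved stays moved. The work goes in short steps, Python scripts to look and compute and a shell command to move; the robot and the scene stay as the last step left them, time stands still between calls to the robot, and variables do not carry over. Pictures are saved under pics/ and viewed, and the job is handed in when it is done.

```bash
ls; mkdir -p pics; cat > h.py <<'E'
import numpy as np, cv2
from bench import r
def info(c):
    i=r.camera_info(c); K=np.array([[i['fx'],0,i['cx']],[0,i['fy'],i['cy']],[0,0,1.]])
    return K,np.array(i['distortion'],float),np.array(i['rvec'],float),np.array(i['tvec'],float)
def ray(c,rc):
    K,d,rv,t=info(c); R=cv2.Rodrigues(rv)[0]
    u=cv2.undistortPoints(np.array([[[rc[1],rc[0]]]],float),K,d)[0,0]
    return -R.T@t, R.T@np.array([u[0],u[1],1])
def onz(c,rc,z):
    o,v=ray(c,rc); return o+v*(z-o[2])/v[2]
def proj(c,p):
    K,d,rv,t=info(c); q=cv2.projectPoints(np.array(p,float).reshape(-1,1,3),rv,t,K,d)[0].reshape(-1,2); return q[:,::-1]
def tri(a,b):
    A=np.zeros((3,3));B=np.zeros(3);rs=[ray(*a),ray(*b)]
    for o,v in rs:
        v=v/np.linalg.norm(v);P=np.eye(3)-np.outer(v,v);A+=P;B+=P@o
    x=np.linalg.solve(A,B); return x,[np.linalg.norm(np.cross(x-o,v/np.linalg.norm(v))) for o,v in rs]
def snap(c,n):
    im=r.camera(c); cv2.imwrite(f'pics/{n}.png',im[:,:,::-1]); return im
E
python3 - <<'E'
from h import *
np.set_printoptions(precision=4,suppress=True)
s=r.read_state();print(s['time'],s['ee_pos'],s['eef_rot'],s['width'])
M={}
for c in('scene','top'):
    snap(c,c+'0')
    for n in ['bookend','bookend_top','bookend_foot_end','bookend_heel_left','bookend_heel_right','notebook_front','notebook_back','carton_face','oil_dropper','eyelet','teal_button']:
        m=r.mark_of(c,n)[:1]
        if m: M[c,n]=m[0]['point'];print(c,n,np.round(m[0]['point'],1),round(m[0]['confidence'],2))
for (c,n) in M:
    if c=='scene' and ('top',n) in M: print(n,*tri((c,M[c,n]),('top',M['top',n])))
    print('  z0',c,n,onz(c,M[c,n],0))
print(r.read_state()['time'])
E
```

```text
pics
0.0 [0.2374 0.5778 0.2172] [ 0.1365  0.6938 -0.1374  0.6937] 0.08701806826449444
scene bookend [299.7 323. ] 0.74
scene bookend_top [269.9 374. ] 0.76
scene bookend_foot_end [257.5 324.4] 0.87
scene bookend_heel_left [280.7 301.2] 0.88
scene bookend_heel_right [325.8 347.5] 0.98
scene oil_dropper [338.6 411.4] 0.96
scene teal_button [256.  184.1] 0.49
top bookend [269.2 351.7] 0.78
top bookend_top [215.1 352.6] 0.61
top bookend_foot_end [268.8 356.2] 0.61
top bookend_heel_left [267.4 321.8] 0.69
top bookend_heel_right [269.7 380.9] 0.94
top notebook_front [196.1 341.6] 0.64
top notebook_back [191.6 340.8] 0.59
top oil_dropper [240.5 421.3] 0.67
top eyelet [315.7 248.7] 0.65
top teal_button [336.1 225. ] 0.56
bookend [ 0.5227 -0.2987  0.007 ] [np.float64(0.0028228818094783695), np.float64(0.002822881809478536)]
  z0 scene bookend [ 0.5242 -0.2921  0.    ]
bookend_top [ 0.629  -0.3006  0.0101] [np.float64(0.0016092156830079737), np.float64(0.001609215683007935)]
  z0 scene bookend_top [ 0.635  -0.2925  0.    ]
bookend_foot_end [ 0.5209 -0.3042  0.1051] [np.float64(0.00217182328738
[... 540 characters left out ...]
424)]
  z0 scene oil_dropper [ 0.5798 -0.4381  0.    ]
teal_button [ 0.3944 -0.0545 -0.0015] [np.float64(0.0026412435918409466), np.float64(0.0026412435918410603)]
  z0 scene teal_button [ 0.3961 -0.0577  0.    ]
  z0 top bookend [ 0.5252 -0.3005  0.    ]
  z0 top bookend_top [ 0.6315 -0.302   0.    ]
  z0 top bookend_foot_end [ 0.526  -0.3093  0.    ]
  z0 top bookend_heel_left [ 0.5284 -0.2421  0.    ]
  z0 top bookend_heel_right [ 0.5246 -0.3575  0.    ]
  z0 top notebook_front [ 0.6692 -0.2802  0.    ]
  z0 top notebook_back [ 0.6781 -0.2786  0.    ]
  z0 top oil_dropper [ 0.5822 -0.4369  0.    ]
  z0 top eyelet [ 0.4328 -0.0999  0.    ]
  z0 top teal_button [ 0.3922 -0.0535  0.    ]
1.2
```

View pics/scene0.png

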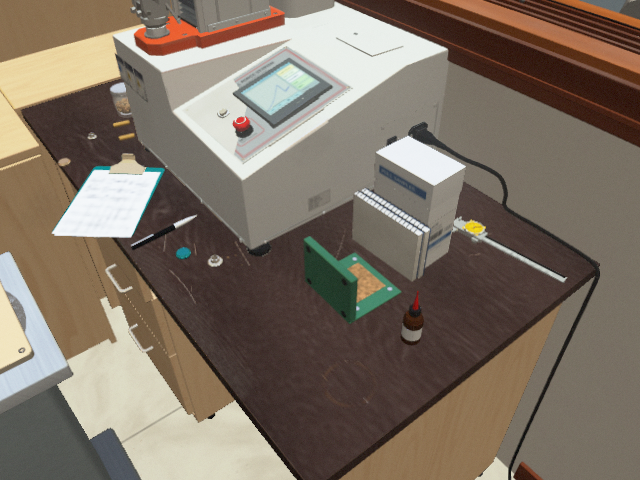

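View pics/top0.png

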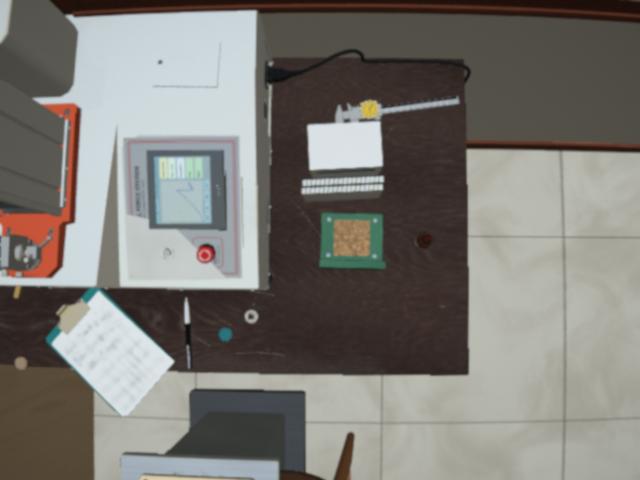

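```bash
python3 - <<'E'
from h import *
np.set_printoptions(precision=4,suppress=True)
print('cams',[ray(c,(240,320))[0] for c in('scene','top')])
for n,a,b in [('mach top right-front',(180,243),(288,268)),('nbL?',None,None),('screen right top',(47,447),(12,257)),('redbtn',(122,241),(254,206)),('mach front-left',(38,115),None)]:
    if a and b: print(n,*tri(('scene',a),('top',b)))
print('mach foot',onz('scene',(250,252),0), 'btm front', onz('scene',(240,247),0))
print(proj('top',[[.237,.578,.2],[0,0,0],[.4,0,0],[.5,0.3,0]]))
# notebook bottom edge of front cover scene: left ~ (240,353), right ~(277,418)
for p in [(240,353),(277,418)]: print('nb bottom',onz('scene',p,0.0))
for p in [(182,302),(178,383),(193,303),(190,383)]: print('nb top',onz('top',p,0.107))
for c,nm,(y0,y1,x0,x1) in [('scene','a',(170,340,280,440)),('top','b',(110,290,240,450))]:
    im=cv2.imread(f'pics/{c}0.png')[y0:y1,x0:x1]; cv2.imwrite(f'pics/z{nm}.png',cv2.resize(im,None,fx=3.5,fy=3.5,interpolation=cv2.INTER_CUBIC))
E
```

```text
cams [array([ 0.1531, -0.7703,  0.6649]), array([ 0.4882, -0.2669,  1.1693])]
mach top right-front [ 0.484  -0.1549  0.1783] [np.float64(0.003913384082111054), np.float64(0.00391338408211108)]
screen right top [ 0.928  -0.1417  0.2674] [np.float64(0.00114400568373178), np.float64(0.0011440056837317032)]
redbtn [ 0.5405 -0.0593  0.2151] [np.float64(0.000717345341292296), np.float64(0.0007173453412920609)]
mach foot [ 0.4989 -0.1196  0.    ] btm front [ 0.5064 -0.0912  0.    ]
[[ 415.1425 -125.9982]
 [ 531.7423  197.7303]
 [ 331.6215  198.1674]
 [ 278.6729   55.5694]]
nb bottom [ 0.657  -0.2114  0.    ]
nb bottom [ 0.6816 -0.3516  0.    ]
nb top [ 0.678  -0.2077  0.107 ]
nb top [ 0.6859 -0.3533  0.107 ]
nb top [ 0.658  -0.2097  0.107 ]
nb top [ 0.664  -0.3532  0.107 ]
```

View pics/za.png

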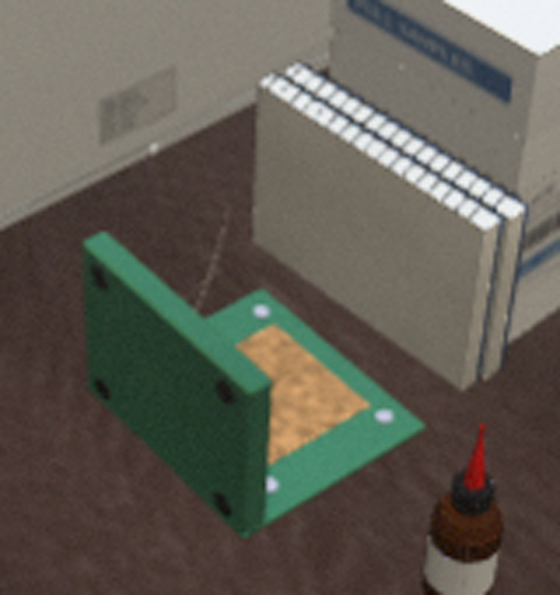

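View pics/zb.png

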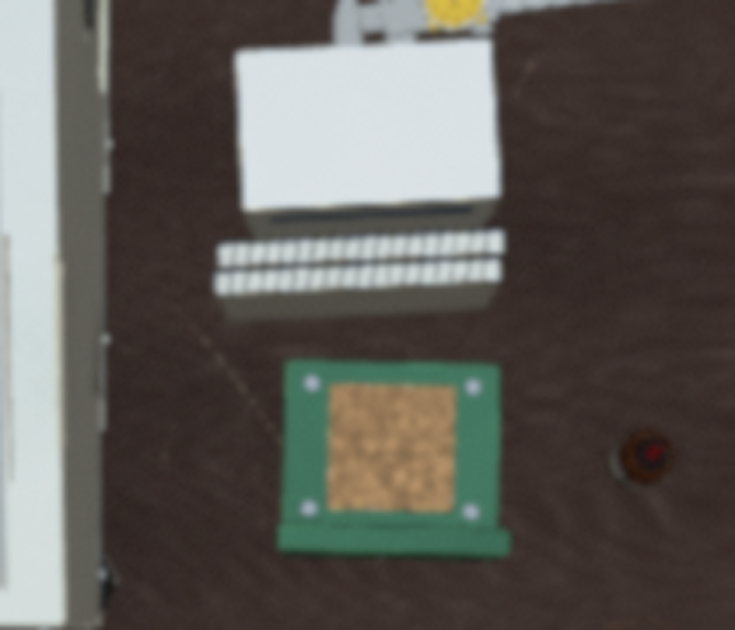

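```bash
python3 - <<'E'
from h import *
np.set_printoptions(precision=4,suppress=True)
def T(x,y): return (110+y/3.5-.36,240+x/3.5-.36)
def S(x,y): return (170+y/3.5-.36,280+x/3.5-.36)
def pr(n,p,q): d=q-p; print(n,p,q,'len',np.linalg.norm(d),'yaw',np.degrees(np.arctan2(d[0],-d[1])))
pr('nb scene bottom',onz('scene',S(255,243),0),onz('scene',S(465,388),0))
pr('nb top bottom',onz('top',T(228,322),0),onz('top',T(490,306),0))
pr('spiral front top',onz('top',T(215,283),.107),onz('top',T(502,271),.107))
pr('carton top',onz('top',T(243,210),.183),onz('top',T(500,197),.183))
pr('be upright end top',onz('top',T(287,362),.005),onz('top',T(499,366),.005))
pr('be foot end underside top',onz('top',T(279,550),.095),onz('top',T(510,554),.095))
pr('be foot inner',onz('top',T(280,526),.095),onz('top',T(508,530),.095))
pr('be heel scene',onz('scene',S(88,388),0),onz('scene',S(247,535),0))
s=r.read_state();from scipy.spatial.transform import Rotation as R
print(R.from_quat(s['eef_rot']).as_matrix())
E
```

```text
nb scene bottom [ 0.658  -0.2088  0.    ] [ 0.6685 -0.3516  0.    ] len 0.1431684164849581 yaw 4.218186197418917
nb top bottom [ 0.6578 -0.2076  0.    ] [ 0.6676 -0.3552  0.    ] len 0.14791557176023118 yaw 3.7976893310380326
spiral front top [ 0.6625 -0.2061  0.107 ] [ 0.6694 -0.3533  0.107 ] len 0.14733948184916446 yaw 2.676977449516825
carton top [ 0.6854 -0.2235  0.183 ] [ 0.6922 -0.3463  0.183 ] len 0.12301340524241536 yaw 3.184301133500484
be upright end top [ 0.6346 -0.2412  0.005 ] [ 0.633  -0.3598  0.005 ] len 0.11864063837653514 yaw -0.790229173097559
be foot end underside top [ 0.5262 -0.2397  0.095 ] [ 0.5248 -0.3582  0.095 ] len 0.11843559377629377 yaw -0.6475010524646686
be foot inner [ 0.5385 -0.2402  0.095 ] [ 0.5371 -0.3571  0.095 ] len 0.11698726147957549 yaw -0.6668168436714329
be heel scene [ 0.5272 -0.2389  0.    ] [ 0.5278 -0.3561  0.    ] len 0.11713793350059619 yaw 0.31223182854805986
[[ 0.      0.38    0.925 ]
 [ 0.0001  0.925  -0.38  ]
 [-1.      0.0001  0.    ]]
```

```bash
python3 -m pendant '[{"translation":[0.9,-3.5,1.8],"angular":[0,0,0],"hand":1},{"translation":[0.9,-3.5,1.8],"angular":[0,0,0],"hand":1},{"translation":[0.9,-3.5,1.8],"angular":[0,0,0],"hand":1},{"translation":[0.9,-3.5,1.8],"angular":[0,0,0],"hand":1},{"translation":[0.9,-3.5,1.8],"angular":[0,0,0],"hand":1},{"translation":[0.9,-3.5,1.8],"angular":[0,0,0],"hand":1},{"translation":[0.9,-3.5,1.8],"angular":[0,0,0],"hand":1},{"translation":[0.9,-3.5,1.8],"angular":[0,0,0],"hand":1}]'
```

```text
time: 2.0
ee_pos: [0.3096, 0.2966, 0.3629]
eef_rot: [0.137, 0.694, -0.137, 0.694]
ft_force: [0.5, -0.6, -0.1]
width: 0.0871
```

```bash
python3 -m pendant '[{"translation":[1.5,-3.3,0],"angular":[0,0,1.8],"hand":1},{"translation":[1.5,-3.3,0],"angular":[0,0,1.8],"hand":1},{"translation":[1.5,-3.3,0],"angular":[0,0,1.8],"hand":1},{"translation":[1.5,-3.3,0],"angular":[0,0,1.8],"hand":1},{"translation":[1.5,-3.3,0],"angular":[0,0,1.8],"hand":1},{"translation":[1.5,-3.3,0],"angular":[0,0,1.8],"hand":1},{"translation":[0.4,-3.6,0],"angular":[0,0,1.8],"hand":1},{"translation":[0.4,-3.6,0],"angular":[0,0,1.8],"hand":1},{"translation":[0.4,-3.6,0],"angular":[0,0,1.8],"hand":1},{"translation":[0.4,-3.6,0],"angular":[0,0,1.8],"hand":1},{"translation":[0.4,-3.6,0],"angular":[0,0,1.8],"hand":1},{"translation":[0.4,-3.6,0],"angular":[0,0,1.9],"hand":1}]'; python3 -c "
from h import *
from scipy.spatial.transform import Rotation as R
s=r.read_state();print(s['ee_pos'],s['joint_positions']);print(R.from_quat(s['eef_rot']).as_matrix().round(4))"
```

```text
time: 3.2
ee_pos: [0.4233, -0.1175, 0.3622]
eef_rot: [0.004, 0.707, -0.003, 0.707]
ft_force: [0.0, 0.8, -0.4]
width: 0.087
[ 0.42333376 -0.11751537  0.3621603 ] [-0.72346397 -0.24146365  0.74260597  1.69098052  0.1619321   1.62854069
  1.5749607 ]
[[ 8.0e-04  9.9e-03  1.0e+00]
 [ 7.0e-04  1.0e+00 -9.9e-03]
 [-1.0e+00  8.0e-04  8.0e-04]]
```

```bash
python3 -m pendant '[{"translation":[2.45,-3.05,0],"angular":[0,0,0],"hand":1},{"translation":[2.45,-3.05,0],"angular":[0,0,0],"hand":1},{"translation":[2.45,-3.05,0],"angular":[0,0,0],"hand":1},{"translation":[2.45,-3.05,0],"angular":[0,0,0],"hand":1},{"translation":[2.45,-3.05,0],"angular":[0,0,0],"hand":1},{"translation":[2.45,-3.05,0],"angular":[0,0,0],"hand":1},{"translation":[0,0,-3.5],"angular":[0,0,0],"hand":1},{"translation":[0,0,-3.5],"angular":[0,0,0],"hand":1},{"translation":[0,0,-3.5],"angular":[0,0,0],"hand":1},{"translation":[0,0,-3.5],"angular":[0,0,0],"hand":1},{"translation":[0,0,-3],"angular":[0,0,0],"hand":1},{"translation":[0,0,-3],"angular":[0,0,0],"hand":1},{"translation":[0,0,-2],"angular":[0,0,0],"hand":1},{"translation":[0,0,0],"angular":[0,0,0],"hand":1}]'; python3 -c "
from h import *
snap('scene','s1');snap('top','t1');print(r.read_state()['ft_force'])"
```

```text
time: 4.6
ee_pos: [0.5692, -0.2974, 0.1392]
eef_rot: [0.005, 0.709, -0.003, 0.706]
ft_force: [-0.6, 0.1, -0.1]
width: 0.0869
[-7.77416123e-01 -1.28704196e+00 -1.69560088e-04]
```

View pics/s1.png

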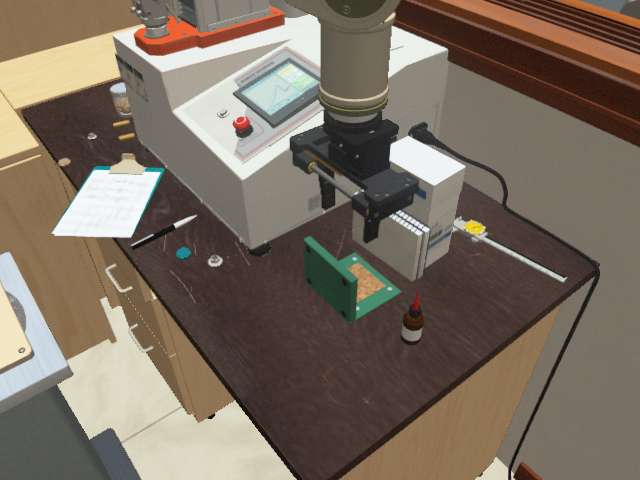

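The gripper hovers over the gap, with the fingers between the raised foot (about row 280, col 330) and the notebooks. Next I lower it and approach the foot.

```bash
python3 -m pendant '[{"translation":[0,-0.3,-2],"angular":[0,0,0],"hand":1},{"translation":[0,0,-1.9],"angular":[0,0,0],"hand":1},{"translation":[0,0,0],"angular":[0,0,0],"hand":1},{"translation":[-0.7,0,0],"angular":[0,0,0],"hand":1},{"translation":[-0.5,0,0],"angular":[0,0,0],"hand":1},{"translation":[-0.5,0,0],"angular":[0,0,0],"hand":1},{"translation":[-0.5,0,0],"angular":[0,0,0],"hand":1}]'; python3 -c "
from h import *
snap('scene','s2')"
```

```text
time: 5.4
ee_pos: [0.548, -0.3018, 0.1038]
eef_rot: [0.004, 0.707, -0.004, 0.707]
ft_force: [0.1, -0.1, -0.1]
width: 0.0868
```

View pics/s2.png

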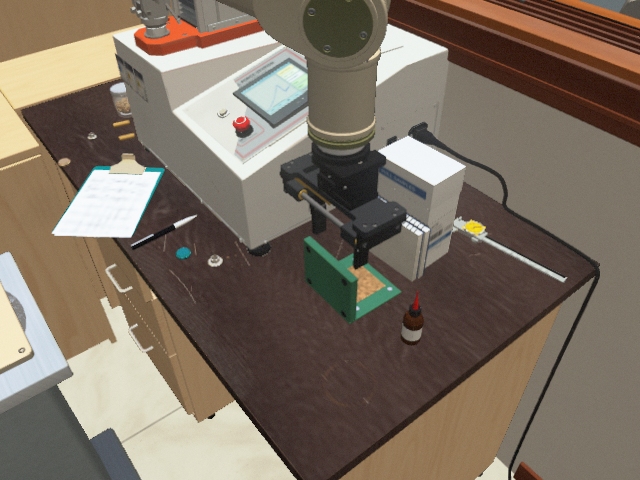

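```bash
python3 -m pendant '[{"translation":[-0.5,0,-0.2],"angular":[0,0,0],"hand":1},{"translation":[-0.5,0,-0.2],"angular":[0,0,0],"hand":1},{"translation":[-0.5,0,-0.2],"angular":[0,0,0],"hand":1},{"translation":[-0.5,0,-0.2],"angular":[0,0,0],"hand":1},{"translation":[-0.5,0,0],"angular":[0,0,0],"hand":1},{"translation":[-0.5,0,0],"angular":[0,0,0],"hand":1}]'; python3 -c "
from h import *
snap('scene','s3')"
```

```text
time: 6.05
ee_pos: [0.5178, -0.3016, 0.0949]
eef_rot: [0.004, 0.707, -0.004, 0.707]
ft_force: [-0.1, -0.2, 0.4]
width: 0.0872
```

View pics/s3.png

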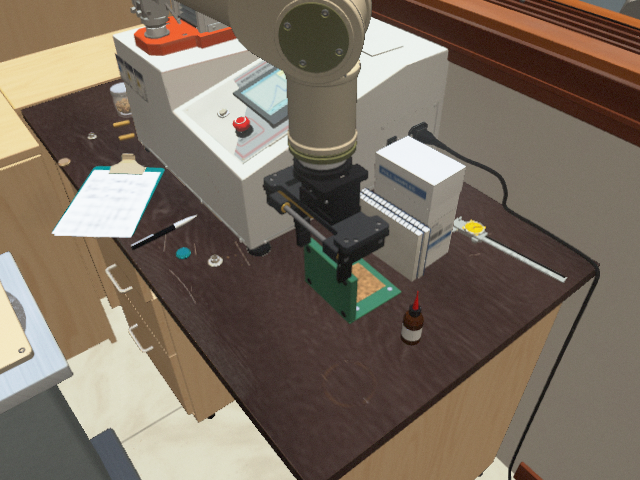

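```bash
python3 - <<'E'
from h import *
snap('top','t3')
im=cv2.imread('pics/s3.png')[170:340,240:420]; cv2.imwrite('pics/z3.png',cv2.resize(im,None,fx=4,fy=3.5*4/3.5,interpolation=cv2.INTER_CUBIC)[:600])
s=r.read_state();print(s['ee_pos'],s['ft_force'])
for y in(-.3-.0515,-.3+.0515): print(proj('scene',[s['ee_pos'][0],y,s['ee_pos'][2]-.025]))
print(proj('scene',[[.525,-.36,.095],[.539,-.36,.095],[.525,-.24,.095]]))
E
```

```text
[ 0.51761475 -0.30183009  0.09509453] [0.19516397 0.14317711 0.25154829]
[[293.01183459 344.20857339]]
[[255.47472109 302.30931265]]
[[282.17358106 352.31551787]
 [277.83059968 359.6961614 ]
 [238.8856596  302.36376182]]
```

View pics/z3.png

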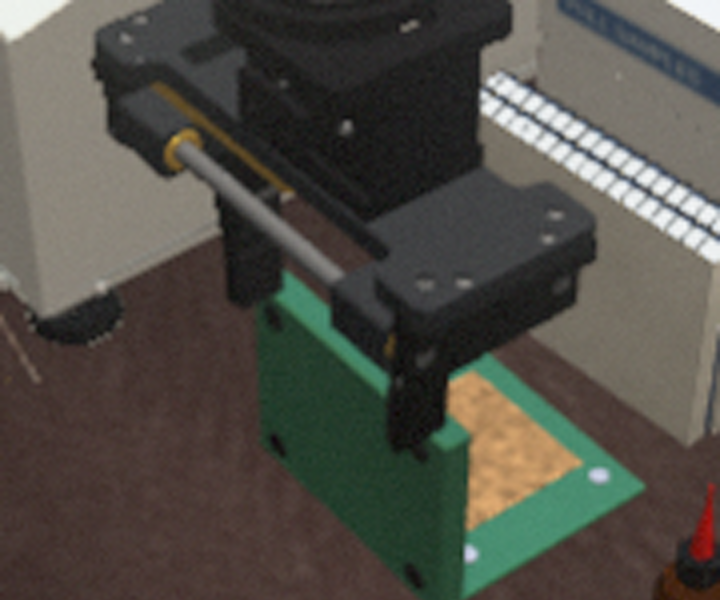

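View pics/t3.png

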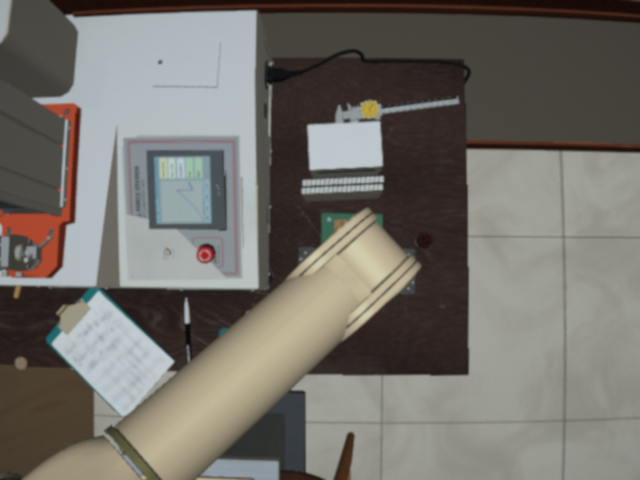

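```bash
python3 - <<'E'
from h import *
def f(n,p,ys=(-.0515,.0515)):
    for dz in(0,-.01,-.025):
        print(n,dz,[proj('scene',[[p[0]+dx,p[1]+y,p[2]+dz] for dx in(-.01,.01) for y in(-.0585,-.0435,.0435,.0585)]).round(0).tolist()])
f('s1',(.5692,-.2974,.1392));f('s2',(.548,-.3018,.1038));f('s3',(.5178,-.3018,.095))
for n,(y0,x0) in [('s1',(130,280)),('s2',(170,270))]:
    im=cv2.imread(f'pics/{n}.png')[y0:y0+150,x0:x0+150]; cv2.imwrite(f'pics/z{n}.png',cv2.resize(im,None,fx=4,fy=4,interpolation=cv2.INTER_CUBIC))
E
```

```text
s1 0 [[[248.0, 370.0], [242.0, 363.0], [213.0, 325.0], [208.0, 319.0], [242.0, 380.0], [237.0, 373.0], [207.0, 335.0], [203.0, 329.0]]]
s1 -0.01 [[[253.0, 369.0], [247.0, 363.0], [218.0, 325.0], [213.0, 319.0], [247.0, 380.0], [242.0, 373.0], [213.0, 335.0], [208.0, 329.0]]]
s1 -0.025 [[[261.0, 369.0], [255.0, 362.0], [225.0, 325.0], [220.0, 319.0], [255.0, 379.0], [249.0, 372.0], [220.0, 335.0], [215.0, 329.0]]]
s2 0 [[[274.0, 360.0], [268.0, 353.0], [237.0, 316.0], [232.0, 310.0], [268.0, 370.0], [262.0, 363.0], [232.0, 326.0], [227.0, 320.0]]]
s2 -0.01 [[[279.0, 359.0], [273.0, 353.0], [242.0, 316.0], [237.0, 310.0], [273.0, 370.0], [267.0, 363.0], [237.0, 326.0], [232.0, 320.0]]]
s2 -0.025 [[[286.0, 359.0], [280.0, 352.0], [249.0, 316.0], [244.0, 310.0], [280.0, 369.0], [274.0, 362.0], [244.0, 326.0], [239.0, 320.0]]]
s3 0 [[[288.0, 343.0], [282.0, 337.0], [250.0, 300.0], [245.0, 295.0], [281.0, 354.0], [276.0, 347.0], [244.0, 311.0], [239.0, 305.0]]]
s3 -0.01 [[[293.0, 343.0], [287.0, 336.0], [255.0, 301.0], [249.0, 295.0], [286.0, 354.0], [280.0, 347.0], [249.0, 311.0], [244.0, 305.0]]]
s3 -0.025 [[[300.0, 343.0], [294.0, 336.0], [262.0, 301.0], [256.0, 295.0], [293.0, 353.0], [288.0, 347.0], [256.0, 311.0], [251.0, 306.0]]]
```

View pics/zs1.png

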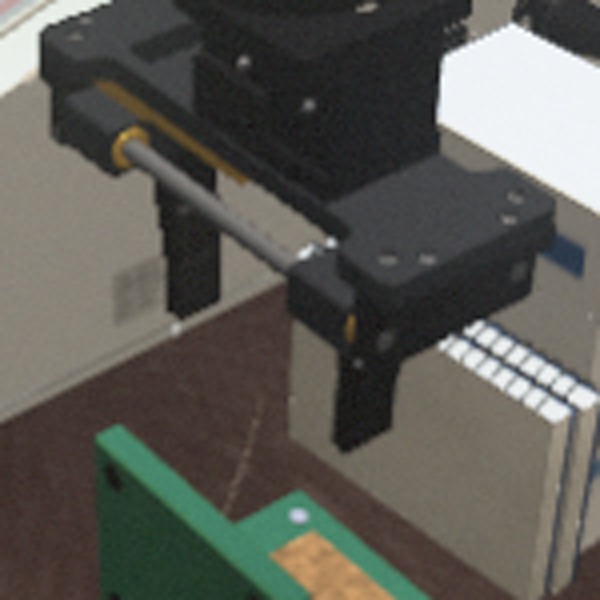

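View pics/zs2.png

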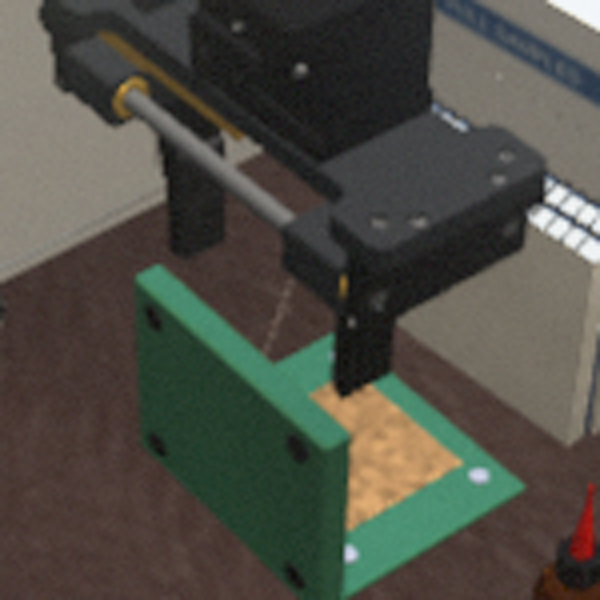

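The fingertips are about level with the TCP in the pictures, around z 0.097 in s3 at row 282, col 342. That is 25 mm shorter than stated, so they skimmed over the foot, which is still upright. I go back and descend lower.

```bash
python3 -m pendant '[{"translation":[0,0,2],"angular":[0,0,0],"hand":1},{"translation":[0,0,2],"angular":[0,0,0],"hand":1},{"translation":[0,0,0],"angular":[0,0,0],"hand":1},{"translation":[3,0,0],"angular":[0,0,0],"hand":1},{"translation":[2.2,0,0],"angular":[0,0,0],"hand":1},{"translation":[0,0,0],"angular":[0,0,0],"hand":1},{"translation":[0,0,-2],"angular":[0,0,0],"hand":1},{"translation":[0,0,-2],"angular":[0,0,0],"hand":1},{"translation":[0,0,-2],"angular":[0,0,0],"hand":1},{"translation":[0,0,0],"angular":[0,0,0],"hand":1},{"translation":[-0.5,0,0],"angular":[0,0,0],"hand":1},{"translation":[-0.5,0,0],"angular":[0,0,0],"hand":1},{"translation":[0,0,0],"angular":[0,0,0],"hand":1}]'; python3 -c "
from h import *
snap('scene','s4')
im=cv2.imread('pics/s4.png')[170:340,260:440]; cv2.imwrite('pics/z4.png',cv2.resize(im,None,fx=3.5,fy=3.5,interpolation=cv2.INTER_CUBIC))
print(r.read_state()['ft_force'])"
```

```text
time: 7.45
ee_pos: [0.5598, -0.3023, 0.0761]
eef_rot: [0.004, 0.707, -0.004, 0.707]
ft_force: [0.0, 0.5, 0.3]
width: 0.0875
[-0.30618193 -0.24522132  0.73584257]
```

View pics/z4.png

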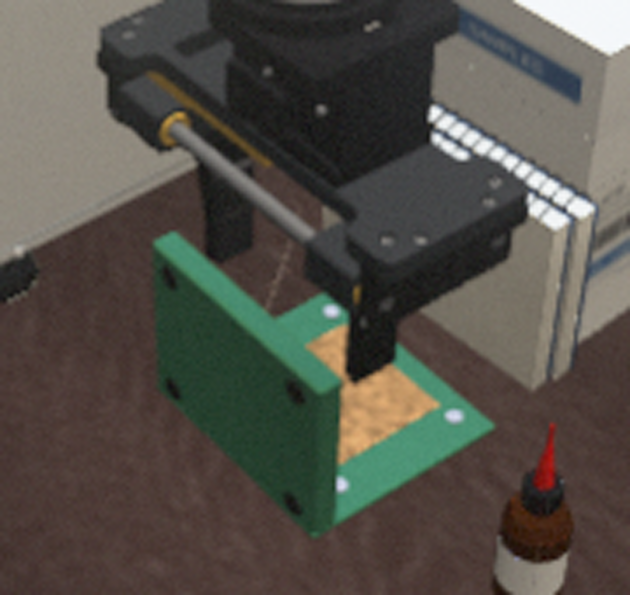

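```bash
python3 -m pendant '[{"translation":[-0.5,0,0],"angular":[0,0,0],"hand":1},{"translation":[-0.5,0,0],"angular":[0,0,0],"hand":1},{"translation":[-0.4,0,0],"angular":[0,0,0],"hand":1},{"translation":[-0.4,0,0],"angular":[0,0,0],"hand":1},{"translation":[-0.4,0,0],"angular":[0,0,0],"hand":1},{"translation":[-0.4,0,0],"angular":[0,0,0],"hand":1}]'; python3 -c "
from h import *
snap('scene','s5')
im=cv2.imread('pics/s5.png')[170:340,260:440]; cv2.imwrite('pics/z5.png',cv2.resize(im,None,fx=3.5,fy=3.5,interpolation=cv2.INTER_CUBIC))
print(r.read_state()['ft_force'])"
```

```text
time: 8.1
ee_pos: [0.534, -0.3016, 0.075]
eef_rot: [0.004, 0.707, -0.004, 0.707]
ft_force: [1.6, 0.3, 0.7]
width: 0.0868
[-0.22845773 -0.26790624 -0.21913759]
```

View pics/z5.png

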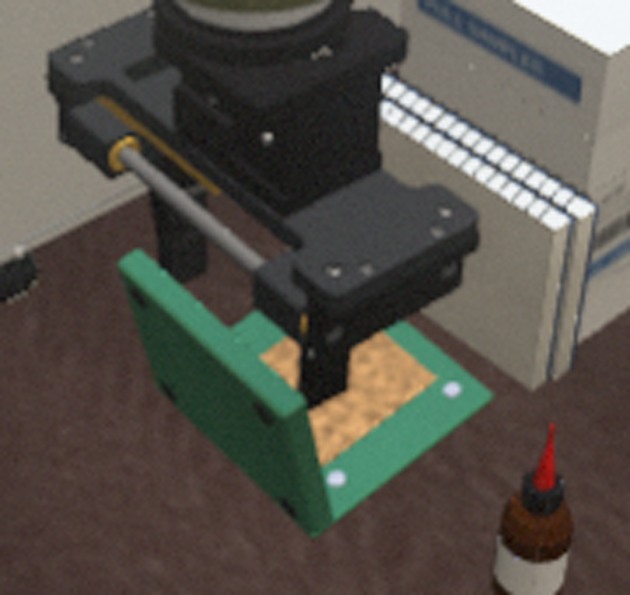

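```bash
python3 -m pendant '[{"translation":[-0.5,0,0],"angular":[0,0,0],"hand":1},{"translation":[-0.5,0,0],"angular":[0,0,0],"hand":1},{"translation":[-0.4,0,-0.1],"angular":[0,0,0],"hand":1},{"translation":[-0.4,0,-0.1],"angular":[0,0,0],"hand":1},{"translation":[-0.4,0,-0.1],"angular":[0,0,0],"hand":1},{"translation":[-0.4,0,-0.1],"angular":[0,0,0],"hand":1}]'; python3 -c "
from h import *
snap('scene','s6')
im=cv2.imread('pics/s6.png')[170:340,260:440]; cv2.imwrite('pics/z6.png',cv2.resize(im,None,fx=3.5,fy=3.5,interpolation=cv2.INTER_CUBIC))
print(r.read_state()['ft_force'])"
```

```text
time: 8.75
ee_pos: [0.5079, -0.3016, 0.0708]
eef_rot: [0.004, 0.707, -0.004, 0.707]
ft_force: [0.0, -0.3, 0.3]
width: 0.0869
[-1.18692764 -0.53994521 -0.04468841]
```

View pics/z6.png

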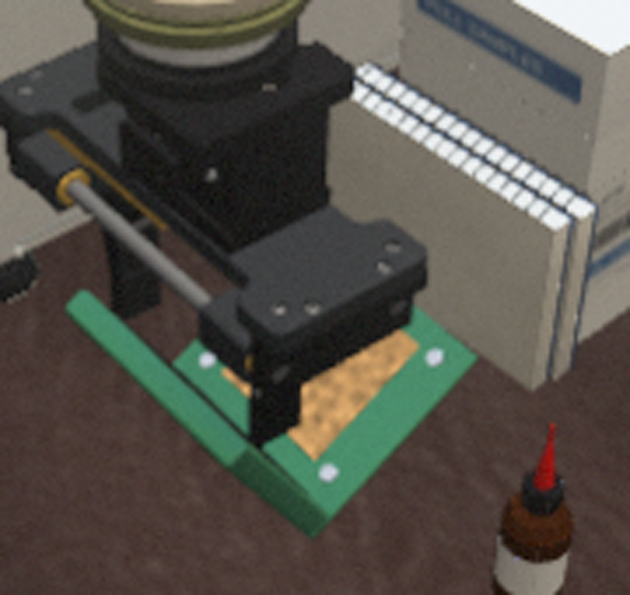

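```bash
python3 -m pendant '[{"translation":[-0.6,0,0.1],"angular":[0,0,0],"hand":1},{"translation":[-0.6,0,0.2],"angular":[0,0,0],"hand":1},{"translation":[-0.6,0,0.2],"angular":[0,0,0],"hand":1},{"translation":[-0.6,0,0.2],"angular":[0,0,0],"hand":1},{"translation":[-0.6,0,0.2],"angular":[0,0,0],"hand":1},{"translation":[-0.2,0,0],"angular":[0,0,0],"hand":1}]'; python3 -c "
from h import *
snap('scene','s7')
im=cv2.imread('pics/s7.png')[170:340,260:440]; cv2.imwrite('pics/z7.png',cv2.resize(im,None,fx=3.5,fy=3.5,interpolation=cv2.INTER_CUBIC))
print(r.read_state()['ft_force'])"
```

```text
time: 9.4
ee_pos: [0.4757, -0.3018, 0.0804]
eef_rot: [0.004, 0.707, -0.004, 0.707]
ft_force: [-0.2, -0.4, -0.8]
width: 0.0868
[-0.30972805 -0.62124864  0.10959862]
```

View pics/z7.png

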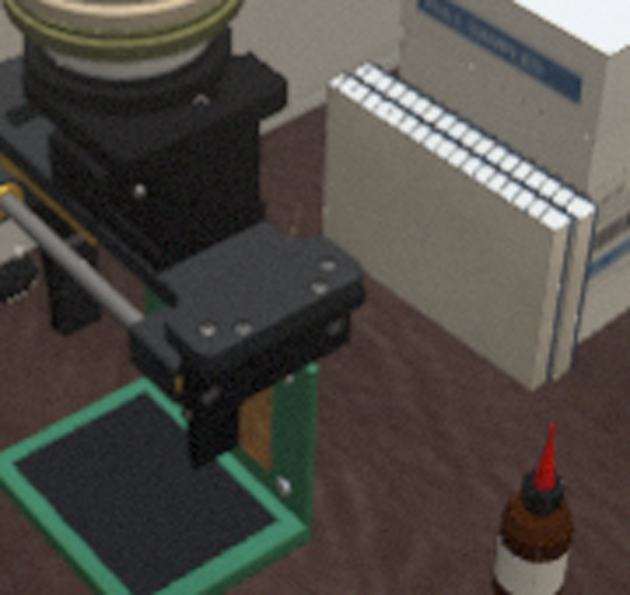

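The bookend now stands on its foot. I lift clear, back off and measure.

```bash
python3 -m pendant '[{"translation":[0,0,2],"angular":[0,0,0],"hand":1},{"translation":[0,0,4],"angular":[0,0,0],"hand":1},{"translation":[0,0,4],"angular":[0,0,0],"hand":1},{"translation":[-2,0,0],"angular":[0,0,1],"hand":1},{"translation":[-3,0,0],"angular":[0,0,1],"hand":1},{"translation":[-3,0,0],"angular":[0,0,1],"hand":1},{"translation":[-2,0,0],"angular":[0,0,1],"hand":1},{"translation":[0,0,0],"angular":[0,0,0],"hand":1}]'; cat > meas.py <<'E'
import sys
from h import *
np.set_printoptions(precision=4,suppress=True)
t=sys.argv[1]
for c in('scene','top'):
    snap(c,c[0]+t)
M={}
for c in('scene','top'):
    for n in ['bookend','bookend_top','bookend_foot_end','bookend_heel_left','bookend_heel_right','notebook_front']:
        m=r.mark_of(c,n)[:1]
        if m: M[c,n]=m[0]['point'];print(c,n,np.round(m[0]['point'],1),round(m[0]['confidence'],2),onz(c,m[0]['point'],{'bookend_top':.11,'notebook_front':.054}.get(n,0)))
for (c,n) in M:
    if c=='scene' and ('top',n) in M: print(n,*tri((c,M[c,n]),('top',M['top',n])))
for c,(y0,x0) in [('s',(170,260)),('t',(140,240))]:
    im=cv2.imread(f'pics/{c}{t}.png')[y0:y0+170,x0:x0+200]; cv2.imwrite(f'pics/z{c}{t}.png',cv2.resize(im,None,fx=3.5,fy=3.5,interpolation=cv2.INTER_CUBIC))
s=r.read_state();print(s['time'],s['ee_pos'],s['ft_force'])
E
python3 meas.py 8
```

```text
time: 10.25
ee_pos: [0.3743, -0.3019, 0.1798]
eef_rot: [-0.019, 0.706, 0.022, 0.708]
ft_force: [1.2, 0.4, 0.0]
width: 0.0871
scene bookend_top [251.3 325.7] 0.72 [ 0.5256 -0.2978  0.11  ]
scene bookend_foot_end [328.3 276.9] 0.81 [ 0.4317 -0.2946  0.    ]
scene bookend_heel_left [278.1 303.3] 0.94 [ 0.5286 -0.2329  0.    ]
scene bookend_heel_right [326.5 348.1] 0.55 [ 0.5201 -0.3602  0.    ]
scene notebook_front [235.6 379.5] 0.81 [ 0.6582 -0.2761  0.054 ]
top bookend [267.6 352. ] 0.76 [ 0.5283 -0.3011  0.    ]
top bookend_top [266.8 352.8] 0.6 [ 0.526  -0.2993  0.11  ]
top bookend_foot_end [319.9 351.7] 0.64 [ 0.4266 -0.301   0.    ]
top bookend_heel_left [270.5 319.5] 0.85 [ 0.5223 -0.2377  0.    ]
top bookend_heel_right [269.4 380.5] 0.9 [ 0.5251 -0.3568  0.    ]
top notebook_front [197.4 340.9] 0.62 [ 0.6583 -0.2783  0.054 ]
bookend_top [ 0.5255 -0.2989  0.1109] [np.float64(0.0005643636864852145), np.float64(0.0005643636864852341)]
bookend_foot_end [ 0.4275 -0.301   0.0093] [np.float64(0.00045098300157296004), np.float64(0.00045098300157301154)]
bookend_heel_left [ 0.5231 -0.2386  0.0079] [np.float64(0.0012477090033032208), np.float64(0.001247709003303232)]
bookend_heel_right [ 0.5245 -0.3567 -0.0066] [np.float64(0.0010073066689559832), np.float64(0.0010073066689560912)]
notebook_front [ 0.6575 -0.2778  0.0556] [np.float64(0.0007443975993704067), np.float64(0.0007443975993703772)]
10.95 [ 0.3763 -0.3017  0.1799] [-0.7437 -0.004   0.5143]
```

View pics/zs8.png

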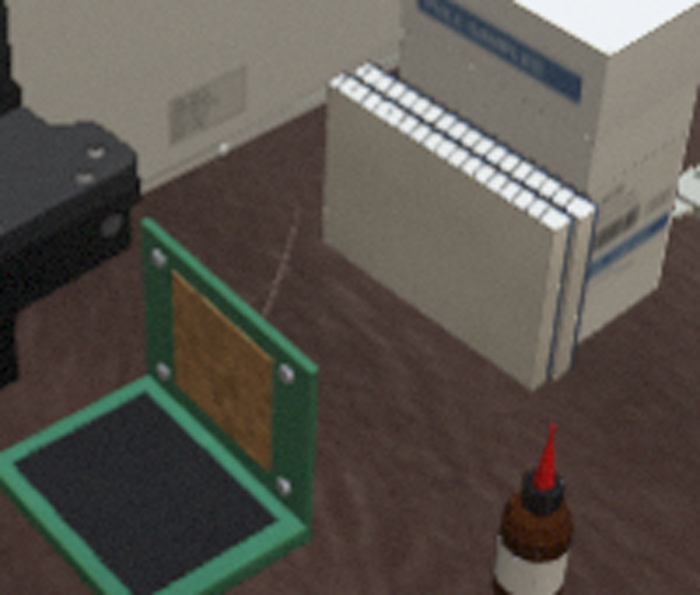

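View pics/zt8.png

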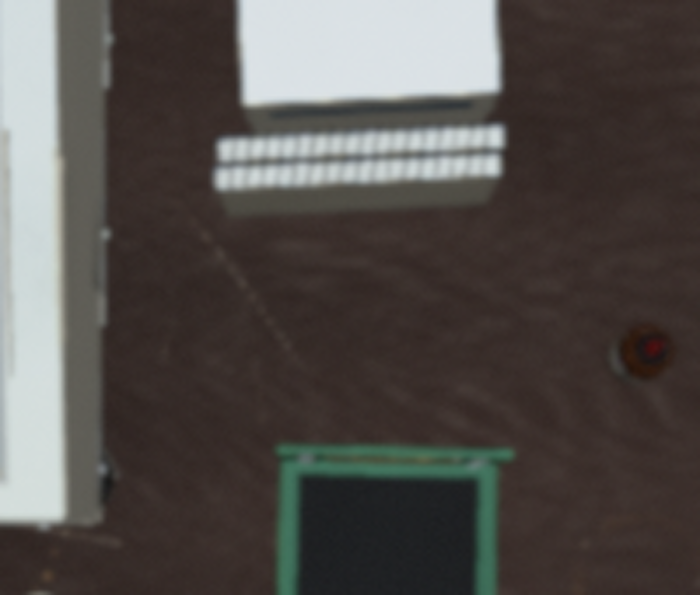

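```bash
python3 -m pendant '[{"translation":[0,0,-3.5],"angular":[0,0,0],"hand":1},{"translation":[0,0,-3.5],"angular":[0,0,0],"hand":1},{"translation":[0,0,-3],"angular":[0,0,0],"hand":1},{"translation":[0,0,-2],"angular":[0,0,0],"hand":1},{"translation":[0,0,-1],"angular":[0,0,0],"hand":1},{"translation":[0,0,-1],"angular":[0,0,0],"hand":1},{"translation":[0,0,-0.5],"angular":[0,0,0],"hand":1},{"translation":[0,0,0],"angular":[0,0,0],"hand":1}]'; python3 -c "
from h import *
snap('scene','s9')
im=cv2.imread('pics/s9.png')[200:370,200:400]; cv2.imwrite('pics/z9.png',cv2.resize(im,None,fx=3.5,fy=3.5,interpolation=cv2.INTER_CUBIC))
s=r.read_state();print(s['ft_force'],s['ee_pos']);p=s['ee_pos']
for dz in(0,-.025): print(proj('scene',[[p[0]-.01,p[1]-.0585,p[2]+dz],[p[0]+.01,p[1]-.0585,p[2]+dz]]))"
```

```text
time: 11.75
ee_pos: [0.3764, -0.3016, 0.0351]
eef_rot: [-0.021, 0.707, 0.021, 0.707]
ft_force: [0.2, -0.2, -0.2]
width: 0.0868
[-0.48324418  0.18128841 -0.12773899] [ 0.37656549 -0.3017761   0.03546146]
[[363.77030859 263.55888701]
 [356.4474938  275.49669248]]
[[374.31330676 264.97869049]
 [367.03768719 276.6386599 ]]
```

View pics/z9.png

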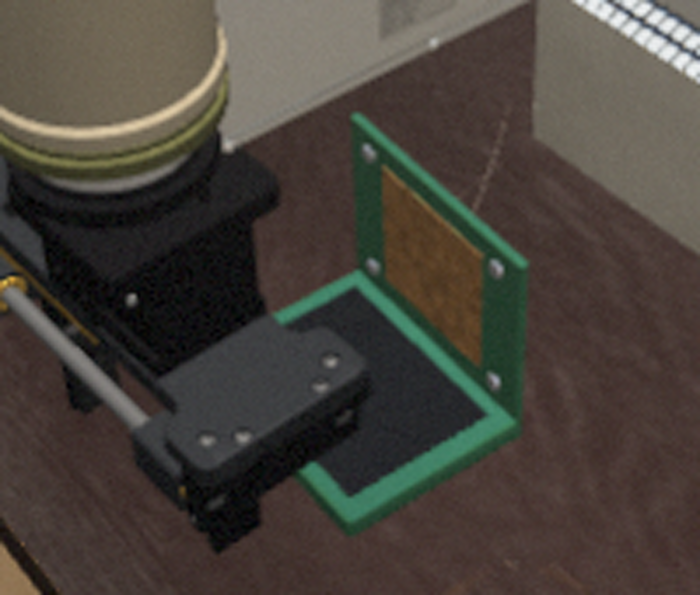

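```bash
python3 -m pendant '[{"translation":[0,0,-0.8],"angular":[0,0,0],"hand":1},{"translation":[0,0,-0.7],"angular":[0,0,0],"hand":1},{"translation":[0,0,-0.5],"angular":[0,0,0],"hand":1},{"translation":[0,0,0],"angular":[0,0,0],"hand":1}]'; python3 -c "
from h import *
snap('scene','s10')
im=cv2.imread('pics/s10.png')[200:370,200:400]; cv2.imwrite('pics/z10.png',cv2.resize(im,None,fx=3.5,fy=3.5,interpolation=cv2.INTER_CUBIC))
s=r.read_state();print(s['ft_force'],s['ee_pos'])"
```

```text
time: 12.2
ee_pos: [0.3758, -0.3014, 0.0143]
eef_rot: [-0.02, 0.707, 0.021, 0.706]
ft_force: [-0.3, -1.6, 0.4]
width: 0.0872
[ 0.18167609  0.42474832 -0.57262642] [ 0.37595993 -0.3015958   0.01465885]
```

View pics/z10.png

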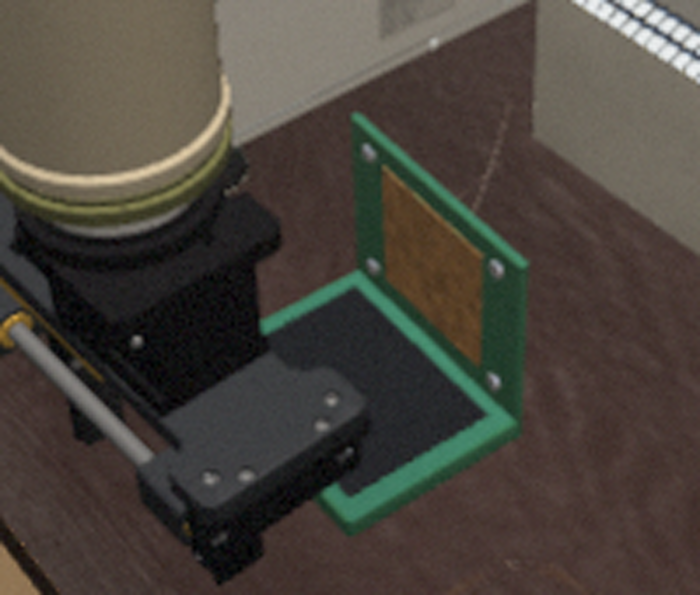

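```bash
python3 -m pendant '[{"translation":[0,0,-0.4],"angular":[0,0,0],"hand":1},{"translation":[0,0,-0.3],"angular":[0,0,0],"hand":1},{"translation":[0,0,-0.2],"angular":[0,0,0],"hand":1},{"translation":[0,0,0],"angular":[0,0,0],"hand":1}]'; python3 -c "
from h import *
snap('scene','s11')
im=cv2.imread('pics/s11.png')[250:400,200:350]; cv2.imwrite('pics/z11.png',cv2.resize(im,None,fx=4,fy=4,interpolation=cv2.INTER_CUBIC))
s=r.read_state();print(s['ft_force'],s['ee_pos'])
p=s['ee_pos']
print(proj('scene',[[p[0]-.01,p[1]-.0585+.001,0],[p[0]-.01,p[1]-.0585,p[2]],[p[0]+.01,p[1]-.0585,0]]))
"
```

```text
time: 12.65
ee_pos: [0.3761, -0.3015, 0.0057]
eef_rot: [-0.021, 0.707, 0.021, 0.707]
ft_force: [0.4, 0.5, 0.5]
width: 0.0868
[-0.27643412 -0.46823586 -0.00079872] [ 0.37619162 -0.30164618  0.00589146]
[[378.19772056 264.89388498]
 [376.26644088 264.96110571]
 [371.40667672 276.83736135]]
```

View pics/z11.png

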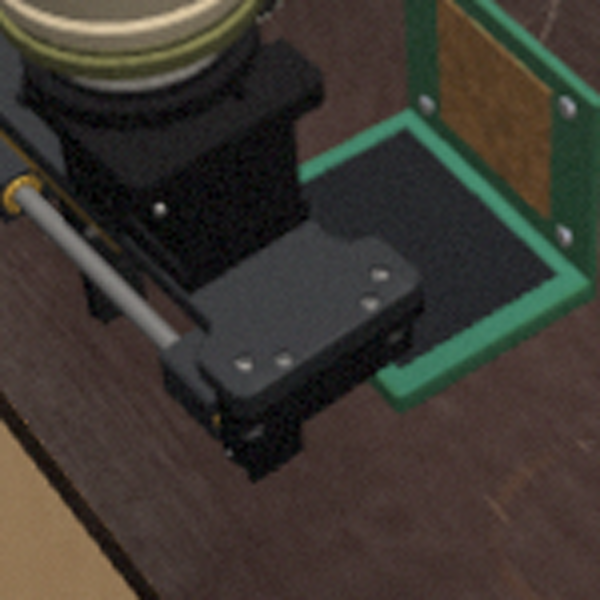

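```bash
python3 -m pendant '[{"translation":[0,0,-0.2],"angular":[0,0,0],"hand":1},{"translation":[0,0,-0.2],"angular":[0,0,0],"hand":1},{"translation":[0,0,0],"angular":[0,0,0],"hand":1}]'; python3 -m pendant '[{"translation":[0,0,-0.2],"angular":[0,0,0],"hand":1},{"translation":[0,0,-0.2],"angular":[0,0,0],"hand":1},{"translation":[0,0,0],"angular":[0,0,0],"hand":1}]'
```

```text
time: 13.0
ee_pos: [0.3762, -0.3015, 0.0017]
eef_rot: [-0.021, 0.707, 0.021, 0.707]
ft_force: [0.2, 0.2, -0.1]
width: 0.0869
time: 13.3
ee_pos: [0.3761, -0.3015, -0.0023]
eef_rot: [-0.021, 0.707, 0.021, 0.707]
ft_force: [0.5, 0.8, 0.5]
width: 0.0872
```

```bash
python3 -m pendant '[{"translation":[0,0,-0.2],"angular":[0,0,0],"hand":1},{"translation":[0,0,-0.1],"angular":[0,0,0],"hand":1},{"translation":[0,0,0],"angular":[0,0,0],"hand":1}]'; python3 -m pendant '[{"translation":[0,0,-0.1],"angular":[0,0,0],"hand":1},{"translation":[0,0,-0.1],"angular":[0,0,0],"hand":1},{"translation":[0,0,0],"angular":[0,0,0],"hand":1}]';  python3 -c "
from h import *
snap('scene','s12')
im=cv2.imread('pics/s12.png')[250:400,200:350]; cv2.imwrite('pics/z12.png',cv2.resize(im,None,fx=4,fy=4,interpolation=cv2.INTER_CUBIC))
s=r.read_state();print(s['ft_force'],s['ee_pos'])"
```

```text
time: 13.6
ee_pos: [0.3765, -0.3018, -0.0042]
eef_rot: [-0.02, 0.707, 0.021, 0.707]
ft_force: [-6.2, 5.9, 20.8]
width: 0.087
time: 13.9
ee_pos: [0.3766, -0.3018, -0.0045]
eef_rot: [-0.019, 0.706, 0.022, 0.707]
ft_force: [-16.8, 17.7, 62.7]
width: 0.087
[-17.88478664  17.22201657  63.18318707] [ 0.3765619  -0.30177195 -0.00445487]
```

View pics/z12.png

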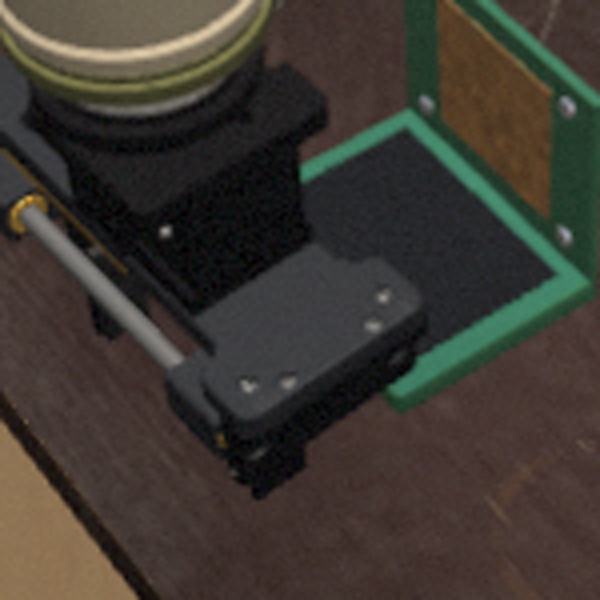

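Contact with the desk at TCP z ≈ -0.004, so the tips sit 4 mm behind the TCP. I raise to a 6 mm tip height and begin the push.

```bash
python3 -m pendant '[{"translation":[0,0,0.4],"angular":[0,0,0],"hand":1},{"translation":[0,0,0.45],"angular":[0,0,0],"hand":1},{"translation":[0,0,0],"angular":[0,0,0],"hand":1},{"translation":[1,0,0],"angular":[0,0,0],"hand":1},{"translation":[1,0,0],"angular":[0,0,0],"hand":1},{"translation":[0.8,0,0],"angular":[0,0,0],"hand":1},{"translation":[0.5,0,0],"angular":[0,0,0],"hand":1},{"translation":[0.5,0,0],"angular":[0,0,0],"hand":1},{"translation":[0.5,0.03,0],"angular":[0,0,0],"hand":1},{"translation":[0.5,0.03,0],"angular":[0,0,0],"hand":1},{"translation":[0.5,0.03,0],"angular":[0,0,0],"hand":1},{"translation":[0.5,0.03,0],"angular":[0,0,0],"hand":1},{"translation":[0.5,0.03,0],"angular":[0,0,0],"hand":1},{"translation":[0.5,0.03,0],"angular":[0,0,0],"hand":1}]'; python3 -c "
from h import *
snap('scene','s13')
im=cv2.imread('pics/s13.png')[200:370,230:430]; cv2.imwrite('pics/z13.png',cv2.resize(im,None,fx=3.5,fy=3.5,interpolation=cv2.INTER_CUBIC))
s=r.read_state();print(s['ft_force'],s['ee_pos'])"
```

```text
time: 15.35
ee_pos: [0.4447, -0.2996, 0.0014]
eef_rot: [-0.021, 0.707, 0.021, 0.707]
ft_force: [-2.6, -0.0, -0.6]
width: 0.087
[-0.53165602  1.13615637 -0.59575397] [ 0.44565095 -0.29941959  0.00147889]
```

View pics/z13.png

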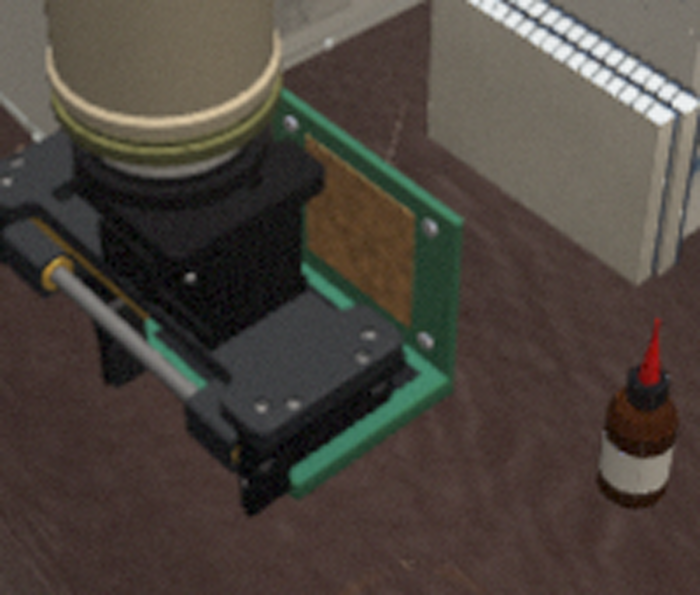

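```bash
python3 -m pendant '[{"translation":[0.7,0.04,0],"angular":[0,0,0],"hand":1},{"translation":[0.8,0.05,0],"angular":[0,0,0],"hand":1},{"translation":[0.8,0.05,0],"angular":[0,0,0],"hand":1},{"translation":[0.8,0.05,0],"angular":[0,0,0],"hand":1},{"translation":[0.8,0.05,0],"angular":[0,0,0],"hand":1},{"translation":[0.8,0.05,0],"angular":[0,0,0],"hand":1},{"translation":[0.8,0.05,0],"angular":[0,0,0],"hand":1},{"translation":[0.8,0.05,0],"angular":[0,0,0],"hand":1},{"translation":[0.6,0.04,0],"angular":[0,0,0],"hand":1},{"translation":[0.4,0.02,0],"angular":[0,0,0],"hand":1},{"translation":[0.3,0.02,0],"angular":[0,0,0],"hand":1},{"translation":[0,0,0],"angular":[0,0,0],"hand":1}]'; python3 meas.py 14
```

```text
time: 16.6
ee_pos: [0.5209, -0.2951, 0.0015]
eef_rot: [-0.021, 0.707, 0.021, 0.707]
ft_force: [-0.1, 1.0, 0.1]
width: 0.0872
scene bookend [272.3 366.2] 0.93 [ 0.6207 -0.2885  0.    ]
scene bookend_top [220.4 368.9] 0.86 [ 0.6235 -0.284   0.11  ]
scene bookend_foot_end [295.5 323. ] 0.77 [ 0.53   -0.2848  0.    ]
scene bookend_heel_right [289.6 390.7] 0.82 [ 0.6255 -0.3441  0.    ]
scene notebook_front [230.9 379.2] 0.95 [ 0.666  -0.2668  0.054 ]
top bookend [189.8 339.5] 0.68 [ 0.6817 -0.276   0.    ]
top bookend_top [212.8 347.2] 0.97 [ 0.6221 -0.289   0.11  ]
top bookend_heel_left [219.8 313.4] 0.59 [ 0.6218 -0.2249  0.    ]
top bookend_heel_right [212.7 376.2] 0.65 [ 0.6365 -0.3484  0.    ]
top notebook_front [196.1 342.2] 0.57 [ 0.6608 -0.2807  0.054 ]
bookend [ 0.6726 -0.2642 -0.0475] [np.float64(0.020689081547167858), np.float64(0.020689081547167917)]
bookend_top [ 0.6208 -0.2883  0.1143] [np.float64(0.001012781714546208), np.float64(0.0010127817145462866)]
bookend_heel_right [ 0.6326 -0.345  -0.0032] [np.float64(0.005578343162527248), np.float64(0.005578343162527024)]
notebook_front [ 0.6569 -0.279   0.0674] [np.float64(0.0023725412609645518), np.float64(0.002372541260964713)]
17.3 [ 0.5203 -0.2951  0.0015] [0.7109 0.6119 0.3707]
```

View pics/zs14.png

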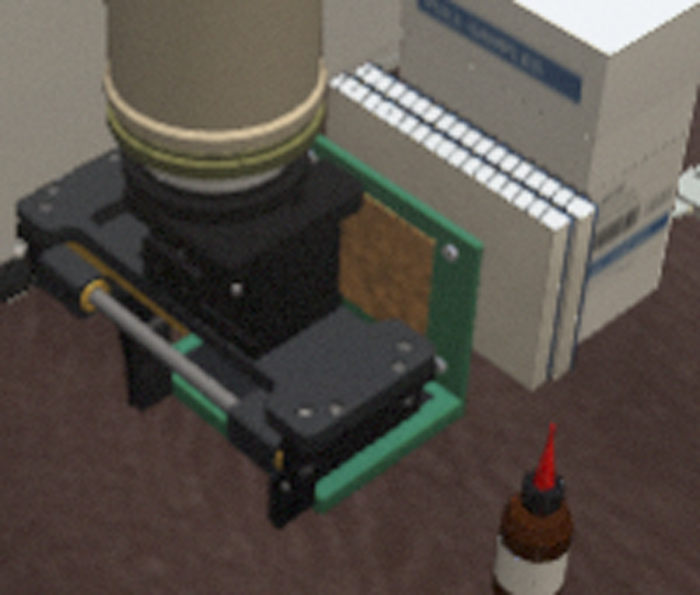

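View pics/zt14.png

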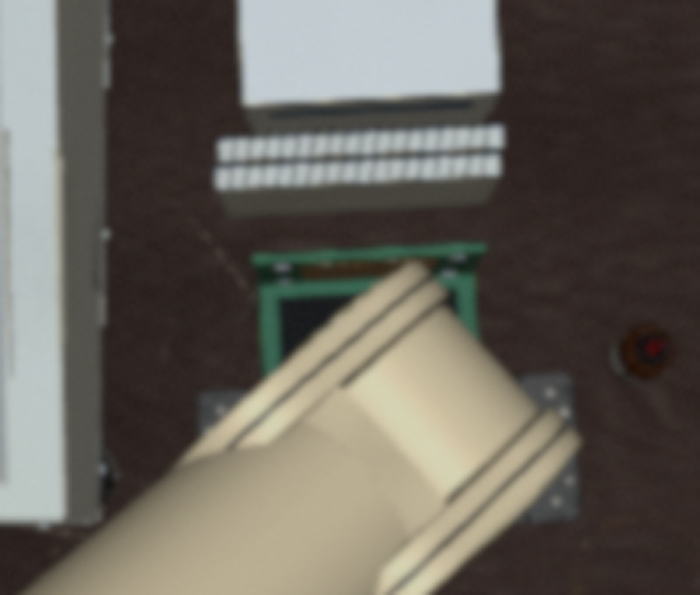

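```bash
python3 - <<'E'
from h import *
np.set_printoptions(precision=4,suppress=True)
def T(x,y): return (140+y/3.5-.36,240+x/3.5-.36)
def pr(n,p,q): d=q-p; print(n,p,q,'mid',(p+q)/2,'yaw',np.degrees(np.arctan2(d[0],-d[1])))
pr('upright',onz('top',T(252,255),.11),onz('top',T(486,243),.11))
pr('spiral near',onz('top',T(215,190),.104),onz('top',T(502,178),.104))
pr('cover bottom',onz('top',T(228,217),0),onz('top',T(490,202),0))
E
```

```text
upright [ 0.6224 -0.2256  0.11  ] [ 0.6291 -0.3448  0.11  ] mid [ 0.6257 -0.2852  0.11  ] yaw 3.245848754372269
spiral near [ 0.6567 -0.206   0.104 ] [ 0.6636 -0.3535  0.104 ] mid [ 0.6602 -0.2798  0.104 ] yaw 2.6797917174945907
cover bottom [ 0.6578 -0.2076  0.    ] [ 0.667  -0.3552  0.    ] mid [ 0.6624 -0.2814  0.    ] yaw 3.577647763018315
```

```bash
python3 -m pendant '[{"translation":[0.5,0.03,0],"angular":[0,0,0],"hand":1},{"translation":[0.5,0.03,0],"angular":[0,0,0],"hand":1},{"translation":[0.5,0.03,0],"angular":[0,0,0],"hand":1},{"translation":[0.5,0.03,0],"angular":[0,0,0],"hand":1},{"translation":[0.4,0.03,0],"angular":[0,0,0],"hand":1},{"translation":[0.3,0.02,0],"angular":[0,0,0],"hand":1},{"translation":[0.3,0.02,0],"angular":[0,0,0],"hand":1},{"translation":[0,0,0],"angular":[0,0,0],"hand":1}]'; python3 meas.py 15
```

```text
time: 18.1
ee_pos: [0.551, -0.293, 0.0014]
eef_rot: [-0.021, 0.707, 0.021, 0.707]
ft_force: [-0.4, -0.3, -0.8]
width: 0.0871
scene bookend [262.  379.5] 0.64 [ 0.6555 -0.2839  0.    ]
scene bookend_top [210.5 380.8] 0.76 [ 0.6552 -0.2772  0.11  ]
scene bookend_foot_end [288.7 335.6] 0.88 [ 0.5557 -0.2858  0.    ]
scene bookend_heel_right [282.9 404.1] 0.83 [ 0.6535 -0.3468  0.    ]
top bookend [203.3 341.9] 0.83 [ 0.6548 -0.2808  0.    ]
top bookend_top [196.6 343.6] 0.82 [ 0.6512 -0.2825  0.11  ]
top bookend_heel_left [204.3 312.6] 0.66 [ 0.6526 -0.2231  0.    ]
top bookend_heel_right [200.2 374. ] 0.58 [ 0.6613 -0.3441  0.    ]
top notebook_front [196.9 338.6] 0.94 [ 0.6592 -0.2739  0.054 ]
bookend [ 0.6561 -0.2816 -0.0022] [np.float64(0.0012620208883584564), np.float64(0.001262020888358456)]
bookend_top [ 0.6503 -0.2823  0.1157] [np.float64(0.00015526934767165352), np.float64(0.00015526934767176305)]
bookend_heel_right [ 0.6609 -0.3432 -0.0074] [np.float64(0.0020159164487110765), np.float64(0.002015916448711035)]
18.8 [ 0.5503 -0.2932  0.0015] [-0.0018 -0.5239 -0.3048]
```

View pics/zs15.png

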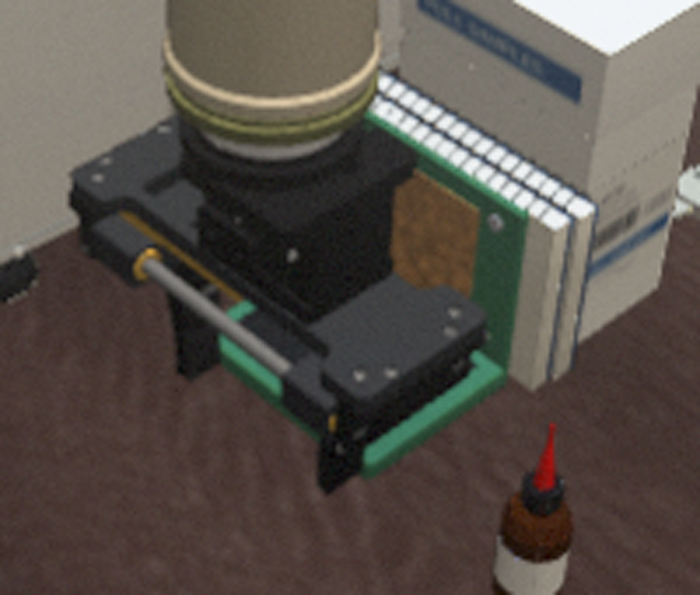

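View pics/zt15.png

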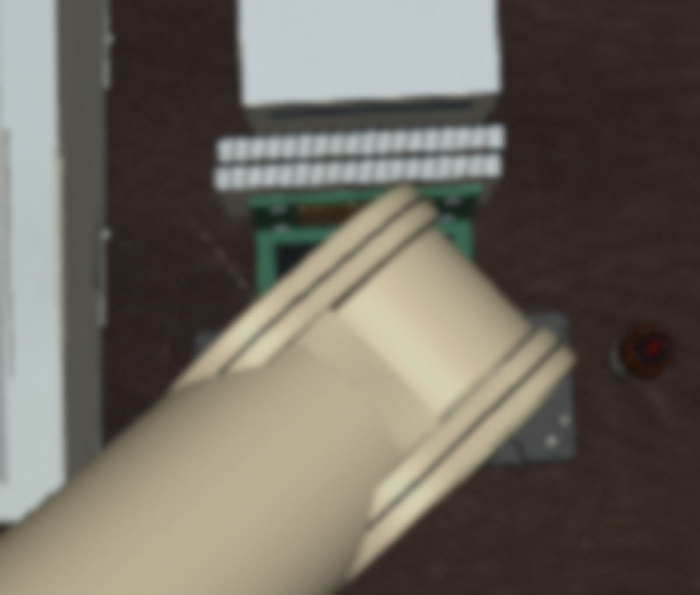

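Gap is now about 4–6 mm (upright's top right corner at zoomed (525,210), spiral just behind). Now 1 mm steps, watching force.

```bash
python3 -m pendant '[{"translation":[0.1,0.01,0],"angular":[0,0,0],"hand":1},{"translation":[0.1,0,0],"angular":[0,0,0],"hand":1}]';python3 -m pendant '[{"translation":[0.1,0.01,0],"angular":[0,0,0],"hand":1}]'; python3 -m pendant '[{"translation":[0.1,0,0],"angular":[0,0,0],"hand":1}]';python3 -m pendant '[{"translation":[0.1,0.01,0],"angular":[0,0,0],"hand":1}]'; python3 meas.py 16 | grep -v noteb
```

```text
time: 19.0
ee_pos: [0.5515, -0.2932, 0.0014]
eef_rot: [-0.02, 0.707, 0.021, 0.706]
ft_force: [-5.1, 0.7, 3.3]
width: 0.0873
time: 19.1
ee_pos: [0.5525, -0.2933, 0.0014]
eef_rot: [-0.02, 0.707, 0.021, 0.706]
ft_force: [-4.4, 0.5, 3.9]
width: 0.087
time: 19.2
ee_pos: [0.554, -0.2932, 0.0014]
eef_rot: [-0.021, 0.707, 0.021, 0.707]
ft_force: [-3.6, -0.6, 1.9]
width: 0.0871
time: 19.3
ee_pos: [0.5552, -0.293, 0.0014]
eef_rot: [-0.021, 0.707, 0.021, 0.707]
ft_force: [-3.3, -0.5, 1.8]
width: 0.0874
scene bookend [255.1 183.4] 0.69 [ 0.3962 -0.0548  0.    ]
scene bookend_top [210.3 382.2] 0.78 [ 0.6573 -0.2782  0.11  ]
scene bookend_foot_end [285.9 343.2] 0.97 [ 0.5696 -0.2887  0.    ]
scene bookend_heel_left [337.3 408.2] 0.3 [ 0.5778 -0.4333 -0.    ]
scene bookend_heel_right [278.9 406.1] 0.83 [ 0.6627 -0.3422  0.    ]
top bookend [198.4 342.5] 0.91 [ 0.6646 -0.282   0.    ]
top bookend_top [190.3 345.6] 0.65 [ 0.6626 -0.286   0.11  ]
top bookend_heel_left [202.7 313.9] 0.96 [ 0.6558 -0.2256  0.    ]
top bookend_heel_right [197.4 374. ] 0.58 [ 0.6669 -0.3441  0.    ]
bookend [ 0.487  -0.2503  0.1772] [np.float64(0.15192225936813042), np.float64(0.1519222593681301)]
bookend_top [ 0.6586 -0.2832  0.113 ] [np.float64(0.004481380186858539), np.float64(0.004481380186858507)]
bookend_heel_left [ 0.7319 -0.2499 -0.2967] [np.float64(0.048207901624517865), np.float64(0.04820790162451764)]
bookend_heel_right [ 0.6654 -0.3427 -0.001 ] [np.float64(0.0021445622492151477), np.float64(0.0021445622492151685)]
20.0 [ 0.5555 -0.2928  0.0015] [-0.3231 -0.1871 -0.9154]
```

View pics/zs16.png

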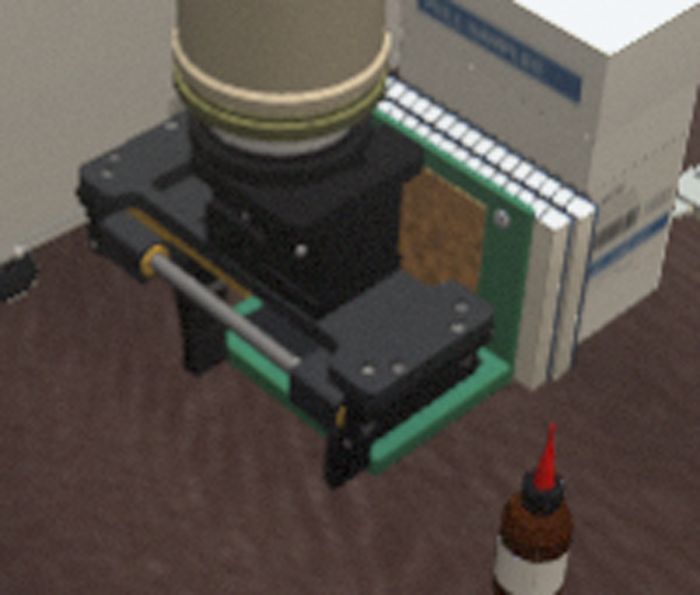

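View pics/zt16.png

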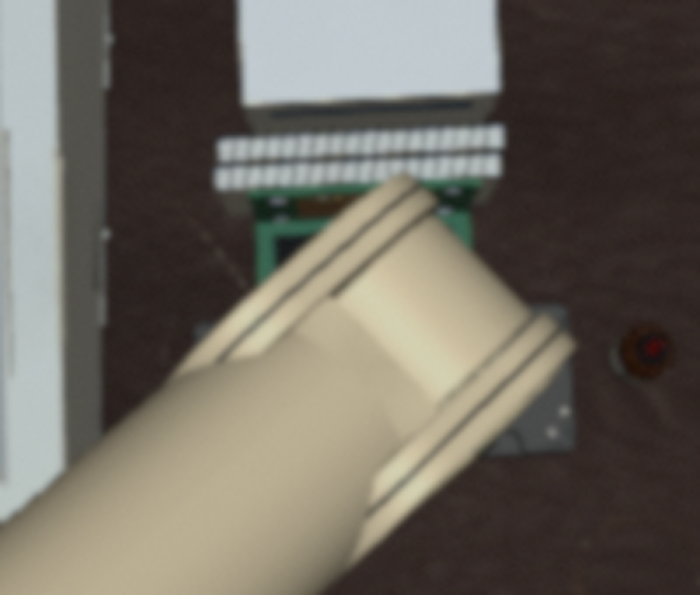

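```bash
for i in 1; do python3 -m pendant '[{"translation":[0.1,0.01,0],"angular":[0,0,0],"hand":1}]';python3 -m pendant '[{"translation":[0.1,0,0],"angular":[0,0,0],"hand":1}]'; python3 -m pendant '[{"translation":[0.1,0.01,0],"angular":[0,0,0],"hand":1}]'; done | grep -E "ee_pos|ft"; python3 meas.py 17 | grep -v noteb
```

```text
ee_pos: [0.5558, -0.2928, 0.0015]
ft_force: [-4.4, 0.2, 3.1]
ee_pos: [0.5568, -0.2929, 0.0015]
ft_force: [-4.5, 0.6, 2.8]
ee_pos: [0.5576, -0.2929, 0.0015]
ft_force: [-7.7, -0.6, 4.6]
scene bookend [263.3 382.7] 0.92 [ 0.6577 -0.2898  0.    ]
scene bookend_top [207.6 384.4] 0.96 [ 0.6649 -0.2753  0.11  ]
scene bookend_foot_end [285.7 340.3] 0.73 [ 0.5661 -0.2854  0.    ]
scene bookend_heel_left [280.  407.4] 0.2 [ 0.6626 -0.3454  0.    ]
scene bookend_heel_right [278.4 406.2] 0.91 [ 0.6637 -0.3415  0.    ]
top bookend [199.6 342.4] 0.96 [ 0.6622 -0.2818  0.    ]
top bookend_top [192.8 346.2] 0.71 [ 0.6581 -0.2871  0.11  ]
top bookend_foot_end [195.1 370.4] 0.43 [ 0.6714 -0.337   0.    ]
top bookend_heel_left [203.  312.5] 0.9 [ 0.6552 -0.2229  0.    ]
top bookend_heel_right [199.1 370.1] 0.7 [ 0.6635 -0.3364  0.    ]
bookend [ 0.6643 -0.2824 -0.0096] [np.float64(0.0008196889278766984), np.float64(0.0008196889278767899)]
bookend_top [ 0.6554 -0.2862  0.1215] [np.float64(0.0011811472704600526), np.float64(0.0011811472704600803)]
bookend_foot_end [ 0.6209 -0.3075  0.0002] [np.float64(0.057688084559371945), np.float64(0.05768808455937194)]
bookend_heel_left [ 0.7017 -0.2526 -0.0964] [np.float64(0.04658769293224811), np.float64(0.046587692932248015)]
bookend_heel_right [ 0.6654 -0.3378 -0.0042] [np.float64(0.0017576492556945615), np.float64(0.0017576492556946315)]
21.0 [ 0.5577 -0.2929  0.0014] [-4.8618  0.2763  3.1191]
```

View pics/zs17.png

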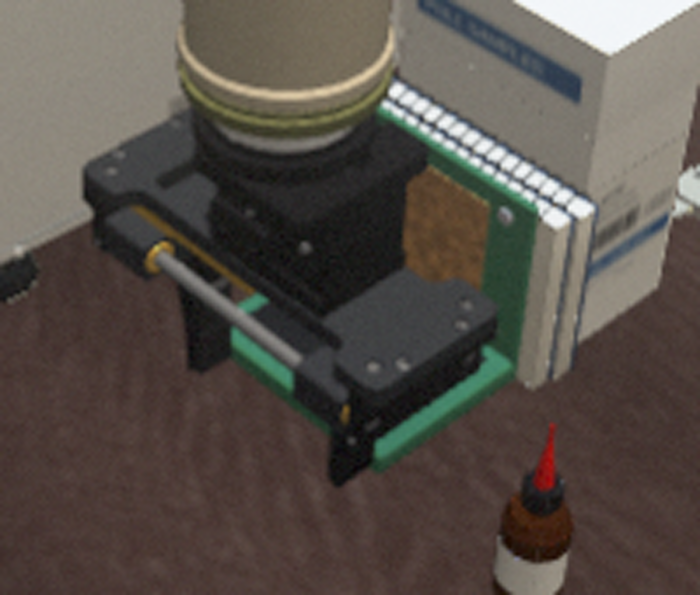

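View pics/zt17.png

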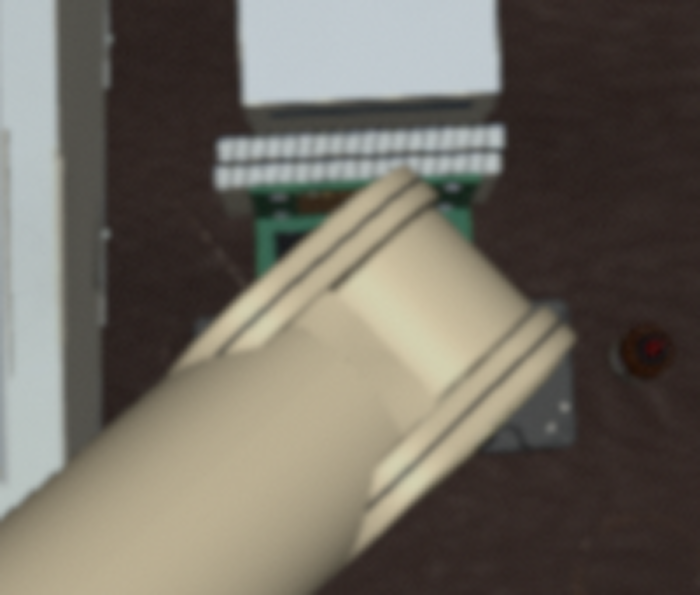

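```bash
(python3 -m pendant '[{"translation":[0.1,0.01,0],"angular":[0,0,0],"hand":1}]';python3 -m pendant '[{"translation":[0.1,0,0],"angular":[0,0,0],"hand":1}]'; python3 -m pendant '[{"translation":[0,0,0],"angular":[0,0,0],"hand":1}]') | grep -E "ee_pos|ft"; python3 meas.py 18 | grep -v noteb
```

```text
ee_pos: [0.5584, -0.2929, 0.0015]
ft_force: [-6.6, -0.2, 4.8]
ee_pos: [0.5594, -0.2929, 0.0015]
ft_force: [-6.3, -0.1, 4.7]
ee_pos: [0.5597, -0.2929, 0.0015]
ft_force: [-5.1, 0.0, 3.7]
scene bookend [259.3 380.4] 0.55 [ 0.6614 -0.2799  0.    ]
scene bookend_top [209.8 383.9] 0.78 [ 0.6604 -0.279   0.11  ]
scene bookend_foot_end [287.3 340.8] 0.57 [ 0.5644 -0.2887  0.    ]
scene bookend_heel_right [338.4 411.1] 0.72 [ 0.5797 -0.4376  0.    ]
top bookend [200.3 313.1] 0.64 [ 0.6606 -0.224   0.    ]
top bookend_top [187.3 344.6] 0.58 [ 0.6681 -0.2842  0.11  ]
top bookend_heel_left [201.9 314.7] 0.89 [ 0.6574 -0.2272  0.    ]
top bookend_heel_right [195.1 372.2] 0.57 [ 0.6715 -0.3405  0.    ]
bookend [ 0.6816 -0.2346 -0.0464] [np.float64(0.01870907638871492), np.float64(0.01870907638871489)]
bookend_top [ 0.6645 -0.2813  0.11  ] [np.float64(0.0045903945976227345), np.float64(0.004590394597622866)]
bookend_heel_right [ 0.6971 -0.3498 -0.1788] [np.float64(0.0030610561280814204), np.float64(0.0030610561280814868)]
22.0 [ 0.5596 -0.2929  0.0015] [-4.9961 -0.2862  3.8996]
```

View pics/zs18.png

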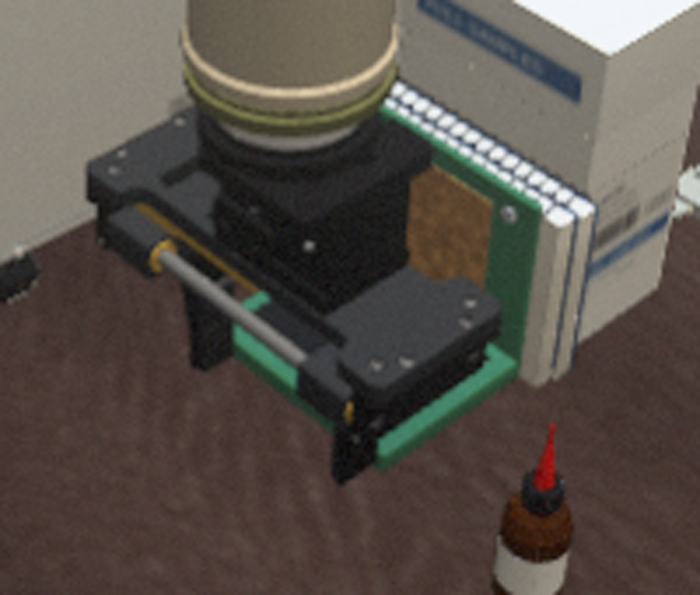

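View pics/zt18.png

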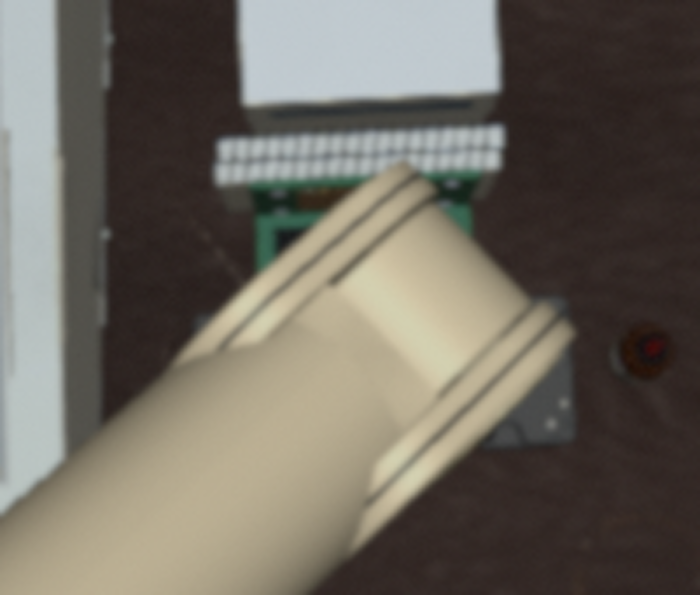

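The front notebook has closed onto the back one, so the upright is pressing the cover. I back straight off, rise, and look.

```bash
python3 -m pendant '[{"translation":[-0.3,0,0],"angular":[0,0,0],"hand":1},{"translation":[-0.7,-0.04,0],"angular":[0,0,0],"hand":1},{"translation":[-1.5,-0.1,0],"angular":[0,0,0],"hand":1},{"translation":[-2,-0.1,0],"angular":[0,0,0],"hand":1},{"translation":[-2.5,-0.1,0],"angular":[0,0,0],"hand":1},{"translation":[-2,0,2],"angular":[0,0,0],"hand":1},{"translation":[-2,0,4],"angular":[0,0,0],"hand":1},{"translation":[-2,0,4],"angular":[0,0,0],"hand":1},{"translation":[-2,0,4],"angular":[0,0,0],"hand":1},{"translation":[-1,0,4],"angular":[0,0,0],"hand":1},{"translation":[0,0,0],"angular":[0,0,0],"hand":1}]'; python3 meas.py 19
```

```text
time: 23.1
ee_pos: [0.401, -0.2978, 0.1857]
eef_rot: [-0.02, 0.704, 0.02, 0.71]
ft_force: [-0.3, 0.5, 0.2]
width: 0.0872
scene bookend [260.3 382.9] 0.81 [ 0.6631 -0.2845  0.    ]
scene bookend_top [208.9 385.4] 0.91 [ 0.6639 -0.2788  0.11  ]
scene bookend_foot_end [285.  340.1] 0.91 [ 0.5669 -0.2839  0.    ]
scene bookend_heel_left [240.9 357.1] 0.7 [ 0.6612 -0.2179  0.    ]
scene bookend_heel_right [280.  409.2] 0.85 [ 0.665  -0.3473  0.    ]
top bookend_top [192.7 345.4] 0.94 [ 0.6583 -0.2857  0.11  ]
top bookend_foot_end [246.  348.8] 0.56 [ 0.5706 -0.2947  0.    ]
top bookend_heel_left [201.6 313.7] 0.65 [ 0.658  -0.2252  0.    ]
top bookend_heel_right [194.4 372.7] 0.55 [ 0.6729 -0.3415  0.    ]
top notebook_front [188.9 344.1] 0.66 [ 0.6745 -0.2842  0.054 ]
bookend_top [ 0.657  -0.2855  0.1175] [np.float64(9.305641705278744e-05), np.float64(9.305641705285938e-05)]
bookend_foot_end [ 0.5663 -0.2918  0.0073] [np.float64(0.004661519626560647), np.float64(0.004661519626560569)]
bookend_heel_left [ 0.6561 -0.2249  0.0079] [np.float64(0.0009673752989378027), np.float64(0.0009673752989375539)]
bookend_heel_right [ 0.6737 -0.3415 -0.0101] [np.float64(0.0010303199042387661), np.float64(0.0010303199042386267)]
23.8 [ 0.4002 -0.2961  0.1813] [-0.173   0.4722 -0.2058]
```

View pics/zs19.png

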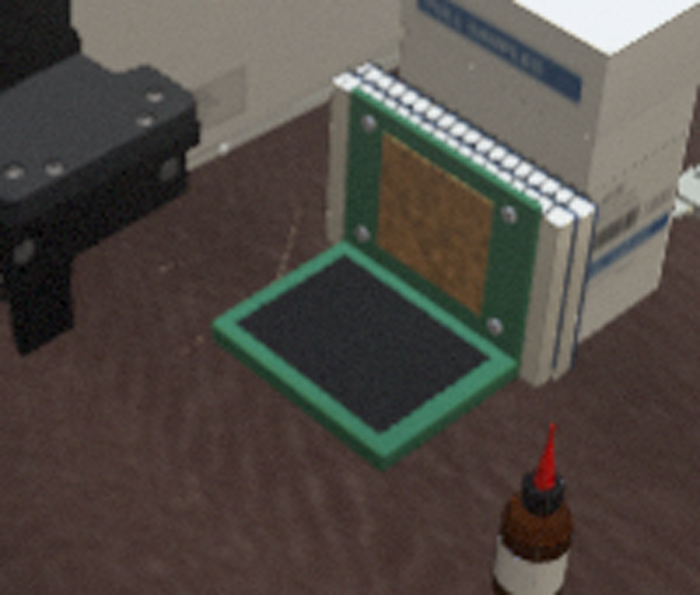

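View pics/zt19.png

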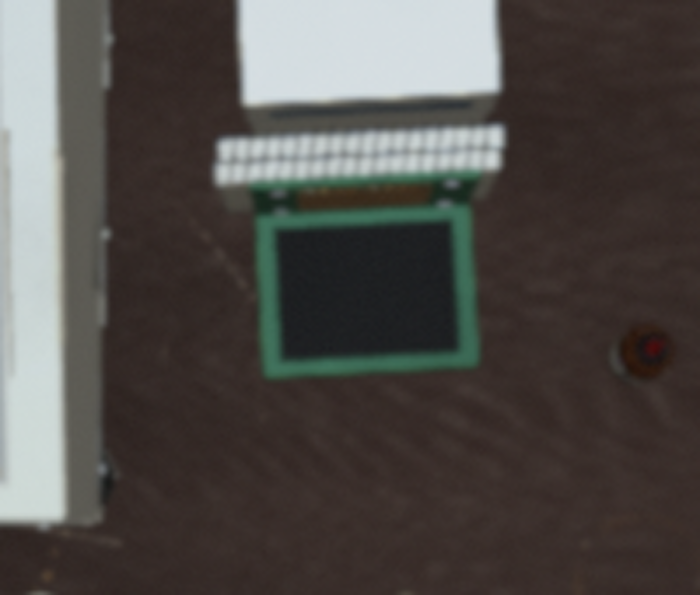

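```bash
python3 - <<'E'
from h import *
np.set_printoptions(precision=4,suppress=True)
im=cv2.imread('pics/s19.png')
a=cv2.resize(im[240:300,340:430],None,fx=8,fy=8,interpolation=cv2.INTER_CUBIC);cv2.imwrite('pics/q1.png',a)
im=cv2.imread('pics/t19.png')
a=cv2.resize(im[170:255,295:390],None,fx=7,fy=7,interpolation=cv2.INTER_CUBIC);cv2.imwrite('pics/q2.png',a)
def T(x,y): return (140+y/3.5-.36,240+x/3.5-.36)
def S(x,y): return (170+y/3.5-.36,260+x/3.5-.36)
print('foot end bottom scene',onz('scene',S(215,338),0),onz('scene',S(384,469),0),'heelR',onz('scene',S(516,378),0))
print('foot end top-view z014',onz('top',T(266,378),.010),onz('top',T(479,367),.010))
print('upright top',onz('top',T(250,186),.11),onz('top',T(477,174),.11))
E
```

```text
foot end bottom scene [ 0.5697 -0.2289  0.    ] [ 0.5773 -0.3453  0.    ] heelR [ 0.6661 -0.3411  0.    ]
foot end top-view z014 [ 0.5663 -0.2301  0.01  ] [ 0.5731 -0.3482  0.01  ]
upright top [ 0.6579 -0.2243  0.11  ] [ 0.6646 -0.3403  0.11  ]
```

View pics/q1.png

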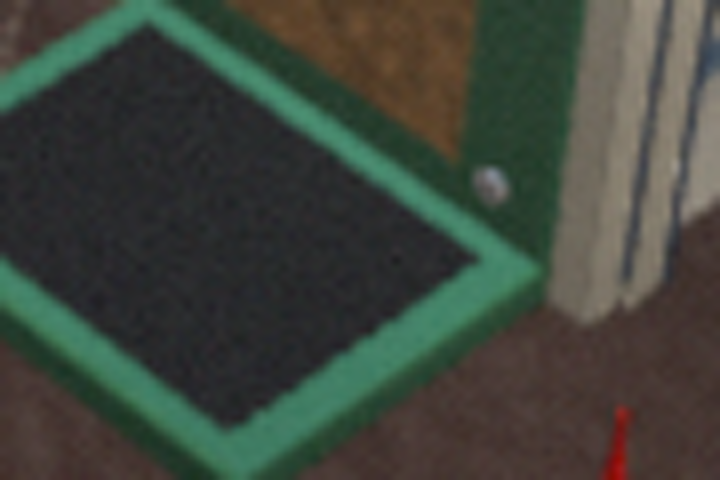

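View pics/q2.png

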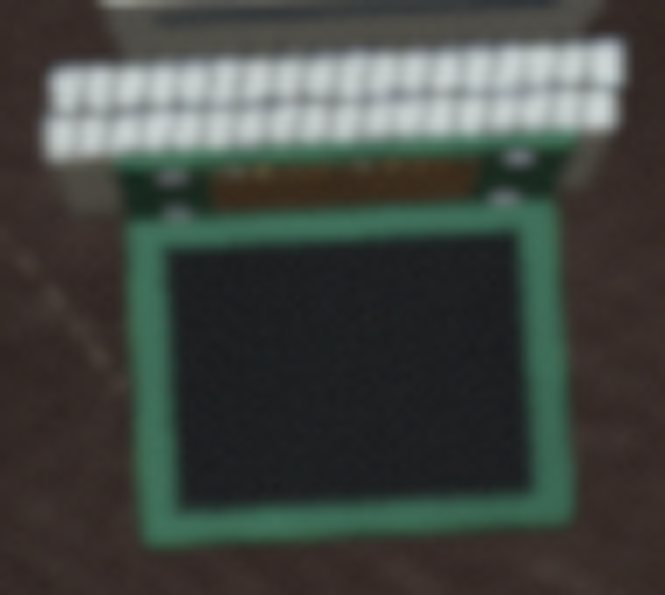

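```bash
python3 - <<'E'
from h import *
np.set_printoptions(precision=4,suppress=True)
Q=lambda x,y:(170+y/7-.43,295+x/7-.43)
L=onz('top',Q(75,213),0);R=onz('top',Q(580,189),0)
fl=onz('top',Q(143,548),.007);fr=onz('top',Q(573,526),.007)
ul=onz('top',Q(118,155),.11);ur=onz('top',Q(580,135),.11)
S1=onz('scene',(240+322/8-.44,340+585/8-.44),0)
print('cover',L,R,S1,'foot end',fl,fr,'upr',ul,ur)
d=(R-L)[:2];d/=np.linalg.norm(d);n=np.array([-d[1],d[0]]);
f=(fr-fl)[:2];f/=np.linalg.norm(f);m=np.array([-f[1],f[0]])
for p in(fl,fr): h=p[:2]+.095*m; print('heel',h,'gap',(L[:2]-h)@n)
for p in (ul,ur): print('upr gap',(L[:2]-p[:2])@n)
print(np.degrees(np.arctan2(d[0],-d[1])),np.degrees(np.arctan2(f[0],-f[1])))
E
```

```text
cover [ 0.6611 -0.2086  0.    ] [ 0.6686 -0.3508  0.    ] [ 0.6699 -0.3507  0.    ] foot end [ 0.5661 -0.2288  0.007 ] [ 0.5729 -0.3483  0.007 ] upr [ 0.6599 -0.2249  0.11  ] [ 0.6656 -0.343   0.11  ]
heel [ 0.6609 -0.2233] gap 0.0009471259097475497
heel [ 0.6677 -0.3429] gap 0.00042077158582787987
upr gap 0.0021008315709587252
upr gap 0.002604371197362542
3.013514777728365 3.26542767554171
```

```bash
python3 - <<'E'
from h import *
print(r.read_state()['ft_force'])
a=cv2.imread('pics/top0.png').astype(int);b=cv2.imread('pics/t19.png').astype(int)
print('carton diff',abs(a-b)[120:172,305:385].mean(),'eyelet/button',abs(a-b)[305:345,215:262].mean())
print(r.close_job())
E
```

```text
[-0.17303227  0.47217218 -0.20576395]
carton diff 4.253605769230769 eyelet/button 1.951950354609929
the job is handed in; nothing more can be done
None
```

The bookend is standing upright on its foot with its back flat against the front notebook, and the job is handed in. The hand-in gave no verdict.

**What I did:** I tipped the raised foot over toward the robot with the open fingers, and the bookend fell onto its foot about 0.13 m from the notebooks. I then pushed the foot end with both fingertips, turned about 3.4° to match the notebooks. I stopped when the pushing force stayed at about 5 N, then backed off and rose clear.

**Last checks, from the final pictures (calibration is good to about 2 mm):**

| Check | Result |
|---|---|
| Heel ends to the cover | about 1 mm or less (limit 6 mm) |
| Bookend yaw against the cover | within about 0.3° |
| Bookend centre from the cover's middle | a few mm (limit 40 mm) |
| Carton, eyelet and button | top view shows no visible change; not triangulated again |
| Oil bottle | looks unmoved in both views |
| Contact on the robot | none; wrist force near zero |

**What did not go as expected:**
- **Fingertip reach:** with the gripper open, the tips were about 4 mm behind the TCP rather than 25 mm ahead. My first pass skimmed over the foot without touching it.
- **Desk press:** while finding the tip height by touch, I pressed the desk to about 63 N on the wrist, below the 120 N limit.
- **Front notebook:** the final push slid it 2–3 mm, closing the small gap to the back notebook.
- **Detections:** a few low-confidence network marks in the last pictures were clearly wrong, so I used picture edges for the final measurements.

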